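# Dry-pack a three-piece tile panel on the gauge board

### The arm

A 6-joint arm with a two-finger parallel gripper is mounted at the origin on the work surface; the furniture and walls round the work are solid. World frame = base frame: x ahead of the robot, y to its left, z up, the work surface at z = 0. Lengths are in mm, angles in degrees, forces in N, time in s.
With the tool pointing down it reaches from about 300 to 850 mm from the base axis. Payload 5.4 kg.
Tool frame: the origin (TCP) lies midway between the tips of the shut fingers; the grasp point (between the pads) lies 19 mm behind it (env.pinch_z is the distance from the TCP to the grasp point, in mm); z points along the fingers, y is the line along which they close (so a half turn about z gives the same grasp; the last joint's range is limited). The gripper opens to 85 mm and grips with 20 to 120 N. Pads are 22 mm wide; open, the fingers measure 114 mm over their backs; the gripper's body (76 mm by 85 mm) begins 54 mm behind the grasp point. The pads swing forward as they close: fully open they stand 13 mm farther back than shut.
Start: joints at [-76.839, 9.076, 91.501, -0, 79.423, -12.038], TCP at [244.786, -520.275, 193.399] pointing down, gripper open.
Joint ranges: [-166.64, 166.64], [-54.1, 131.32], [10.49, 154.53], [-73.88, 253.88], [9.74, 151.15], [-171.62, 171.62]. Speed limits (degrees/s): [147.25, 147.25, 180, 180, 180, 180].

### API

Orientations are given as a 3x3 rotation matrix whose columns are the frame's x, y, z axes.
In Python, from workcell import env gives the robot as it stands.
- The arm moves only by the tool move_arm, never from a script. Its argument "targets" is a list that holds one entry, the list of rows, each a list of 7 numbers: the turn, a rotation vector about the tool's x, y, z in rad, then the shift along the tool's x, y, z in m, then the finger opening in m, from 0 to 0.0854. In form: [[[rx, ry, rz, dx, dy, dz, gripper], ...]]. A call has exactly 5 rows; each row is the pose to reach, as a shift and turn from the pose commanded when the call began, along the tool's axes at that moment; what a row does not reach only later rows make up. A row lasts 1/8 s, in which the tool goes at most 62.5 mm and 10.7 degrees, less where a joint would pass 70% of its speed; a pose out of reach is approached as far as the arm can. A call with a gripper value outside its range is refused whole. The fingers move at their own pace and stop on an object; "force" is the grip in N (left out, the last holds). Time passes only in rows, so rows that repeat a pose let the fingers close, or fill a call up. It gives the time, the measured TCP pose, the force, the opening and the grip force at its end, in the units of the state.
- env.get_state(): the state, without advancing time (a new reading comes with each control period).
- env.read_camera(name): name is "side" or "top" or "wrist"; returns a dict with "pixels" (400x640x3 uint8, red, green, blue), "range_z" (400x640 float32, mm along the optical axis (not along the pixel's ray), 0 where there is no reading), "fx", "fy", "cx", "cy" (pixels), "pose" (4x4, takes a point from camera to world coordinates). Camera axes: x right, y down, z forward; pixel columns grow to the right and rows downward; lengths in mm; the calibration is good to about 2 mm. A picture is of the moment at which its call begins.
- env.job_done(): hands the job in; it is judged then, once.
Trained networks look in the newest picture that a camera, given by its name, has taken for a name from the list of things; names that differ only in an ending like _2 or _b are one class to them, and where a whole thing is asked for, a point or a joint stands for the part that bears it (a point fixed in the world has none). Each returns a list of dicts, best first, with "confidence" (0 to 1); they miss things now and then, are a little off and sometimes report something else, mostly with a low value. They report only what shows in the picture. A call takes as long as a camera call. They do not tell look-alikes from the thing itself.
- env.spot_in(camera, thing): "point" ([x, y, z] in mm, in world coordinates, good to about 4 mm: the middle of the surface that is visible of it).
- env.silhouettes(camera, thing): "region" (400x640 bool, what is visible of it).
The state is a dict: "clock": time; "q": joint angles; "qd": joint speeds; "joint_torque": joint torques, N m; "tool_pos": TCP position; "ee_rot": TCP orientation; "wrist_force": force on the tool from outside, world axes, zero at the start; "ft_torque": the same for the moment, N m; "opening": finger opening in mm; "gripper_force": force on a finger pad.
Only numpy, scipy, OpenCV 4.12 (cv2) and the standard library are available. Lean on these libraries where they do the work, as an engineer would, in place of code of your own. Each camera call takes 0.05 s, during which the arm holds its last target. There are 200 camera calls.

### The job

Make up the little tile panel in the corner of the gauge board: slide the blue stepped tile in round the small pale corner tile that is already there, turn the terracotta L-shaped tile so that its short leg fills the step left at the front, and push the wooden fence along its track fully home against its stop. The three tiles must end lying flat as one closed rectangle, tight against the back rail and between the left rail and the fence; leave the tin, the bottle and the bowl beside the board where they are.

Things in the scene. Friction and masses are not known exactly. Their poses are not given: they have to be found in the camera images.
- gauge_board: plywood gauge board, 300 (x) x 560 (y) x 12 mm, fixed; origin: centre of its underside; x to the back rail (away from the robot), y left, z up; tiles lie at z = 12. Back rail: inner face x = +125, top (aluminium track) 23 mm above the tile surface, whole length. Left rail: inner face y = +255, 18 mm high, from x = -19 to the back rail. Front open; a scribed line at x = -5.5 marks the panel's front
- board_corner (a point): inner corner of back rail and left rail at the level of the tile surface: (125, 255, 12) mm in the board's frame; axes as the board. The finished panel fills 130 mm in x (forward from the back rail) by 190 mm in y (rightward from the left rail)
- step_home (a point): where the stepped tile's origin must come: (60, 190, 12) mm in the board's frame; axes as the board, and the packed tile's axes lie along them
- ell_home (a point): where the L-tile's origin must come: (60, 95, 12) mm in the board's frame; axes as the board, and the packed tile's axes lie along them
- corner_home (a point): where the corner tile's origin ends: (100, 230, 12) mm in the board's frame; axes as the board
- fence (a joint): slide of the wooden fence along the back rail's track, m: 0 = fully open (far right), grows as it goes left (+y of the board), 0.100 = home at the black stop; stays where left (3 N friction). Dark bar, board x = -20 to +125, 22 mm thick in y, 1.5 to 23.5 mm above the tile surface; inner (left) face at board y = -37 mm + joint value. Home leaves 192 mm between fence and left rail
- fence_push (a point): middle of the fence bar's outer (right) face, at board x = 52.5, 12.5 mm above the tile surface, axes as the board; push here toward +y. The bar's back end (board x over 99) bears a carriage 50 mm wide with a black star knob, up to 58 mm above the tile surface; the knob is loose and needs no turning
- step_tile: blue glazed tile, 8.5 mm thick, 0.24 kg: a 130 x 130 mm square with two diagonal corners cut out; origin: the square's centre, underside. Cut away: back left x > 13, y > 13 (goes round the corner tile) and front right x < -15, y < -25 (takes the L-tile's leg). Front face x = -65 from y = -25 to 65; right face y = -65 from x = -15 to 65. Arms 78 to 90 mm wide, too wide to grip: push it
- ell_tile: terracotta L-shaped tile, 8.5 mm thick, 0.17 kg, lying right of the fence, about a quarter turn from its packed position. Origin: centre of its long bar, underside; bar 130 (x) x 60 (y) mm, x = -65 to 65, y = -30 to 30; leg on the bar's +y side at its front end: x = -65 to -16, y = 30 to 69. Can be gripped across the bar
- corner_tile: small pale grey-green glazed square tile, 50 x 50 x 8.5 mm, already lying in the corner of the two rails with some mm of play; origin: centre of its underside
- oxide_tin: bystander: round tin 64 mm wide, 72 mm high, right of the board; origin at the centre of its underside
- grey_bottle: bystander: small grey stoneware bottle 48 mm wide, 64 mm high, right of the board; origin at the centre of its underside
- bowl: bystander: pink bowl 120 mm wide, 61 mm high, left of the board; origin at the centre of its underside
There are look-alikes about, which are no part of the job. What is shaped like the step_tile but purple is not meant. There is more than one size of the ell_tile; the job needs the larger.

How it is judged:
By the outcome, as a careful person would: the job done as asked, in the order asked, and still so for the second after the job is handed in, with the robot touching nothing.
It also fails if it takes over 64 s, if anything falls off the work surface, if the arm or the gripper's body presses on something with over 40 N, if the wrist force passes 120 N, or if a joint passes its speed limit or range.

## Working session

There is one attempt and no reset: what is moved stays moved. The work goes in short steps, Python scripts to look and compute and a tool call to move; the robot and the scene stay as the last step left them, time stands still between calls to the robot, and variables do not carry over. Pictures are saved under pics/ and viewed, at most 10 in all, crops included, and the job is handed in when it is done.

Besides the shell and the picture viewer there is one more tool, called after "Call:" as name(argument=value, ...), one argument or row to a line, values as JSON. move_arm: Moves the arm, as the interface text tells. Its arguments: {"type":"object","properties":{"targets":{"type":"array","items":{"type":"array","items":{"type":"array","items":{"type":"number"}}}},"force":{"type":"number"}},"required":["targets"]}

```bash
mkdir -p pics; ls
python3 - <<'E'
from workcell import env
import cv2,numpy as np
s=env.get_state();print(s['clock'],s['tool_pos'],s['ee_rot'])
for n in ['top','side']:
    c=env.read_camera(n);cv2.imwrite(f'pics/{n}0.png',c['pixels'][...,::-1]);np.save(f'{n}0.npy',c,allow_pickle=True)
    print(n,c['fx'],c['cx'],c['cy'],c['pose'])
    for t in ['gauge_board','fence','step_tile','ell_tile','corner_tile','oxide_tin','grey_bottle','bowl']:
        print(t,[(np.round(d['point']),round(d['confidence'],2)) for d in env.spot_in(n,t)])
E
```

```text
pics
0.0 [ 244.65148322 -519.58330168  192.39437881] [[ 9.04826090e-01  4.25781124e-01 -4.26427181e-04]
 [ 4.25781117e-01 -9.04824151e-01  1.92243519e-03]
 [ 4.32695004e-04 -1.92103416e-03 -9.99998061e-01]]
top 452.5404698202489 321.8397382844342 204.77324993645104 [[-1.56722215e-03 -9.88743720e-01  1.49610830e-01  1.57402586e+02]
 [-9.99992697e-01  2.07106628e-03  3.21195380e-03  5.49864900e+01]
 [-3.48565310e-03 -1.49604704e-01 -9.88739745e-01  1.69145719e+03]
 [ 0.00000000e+00  0.00000000e+00  0.00000000e+00  1.00000000e+00]]
gauge_board [(array([566., -10.,  16.]), 0.58)]
fence [(array([632., -42.,  36.]), 0.78)]
step_tile [(array([507., 135.,  23.]), 0.85), (array([270., 222.,   7.]), 0.82)]
ell_tile [(array([ 488., -178.,   19.]), 0.68)]
corner_tile [(array([634., -42.,  39.]), 0.68), (array([657., 220.,  25.]), 0.58)]
oxide_tin [(array([ 450., -382.,   74.]), 0.6)]
grey_bottle [(array([569.,  -6.,  12.]), 0.47)]
bowl [(array([408., 472.,  33.]), 0.84)]
side 428.96881781626655 318.70215243071766 192.82163289950398 [[ 8.81196567e-01 -1.83641370e-01  4.35624217e-01 -1.76435264e+02]
 [-4.72744271e-01 -3.37743002e-01  8.13905718e-01 -1.08922146e+03]
 [-2.33773040e-03 -9.23149777e-01 -3.84433380e-01  5.77331177e+02]
 [ 0.00000000e+00  0.00000000e+00  0.00000000e+00  1.00000000e+00]]
gauge_board [(array([498., -60.,  14.]), 0.9)]
fence [(array([594., -51.,  28.]), 0.72)]
step_tile [(array([501., 131.,  16.]), 0.96), (array([267., 215.,   8.]), 0.59), (array([591., -49.,  29.]), 0.58)]
ell_tile [(array([ 483., -182.,   20.]), 0.71), (array([ 149., -307.,    7.]), 0.55)]
corner_tile [(array([499., -56.,  13.]), 0.29)]
oxide_tin [(array([592., -51.,  31.]), 0.43)]
grey_bottle []
bowl [(array([401., 440.,  47.]), 0.72)]
```

View pics/top0.png

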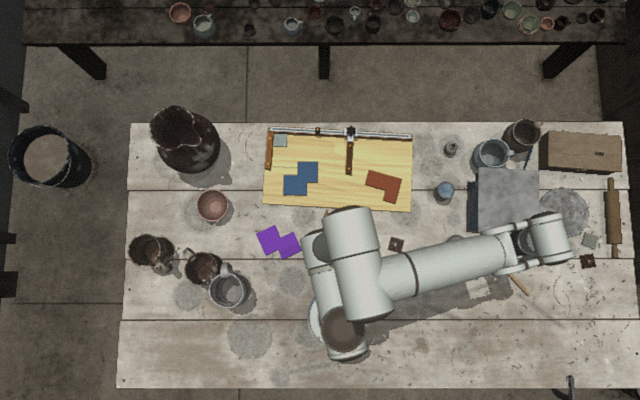

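View pics/side0.png

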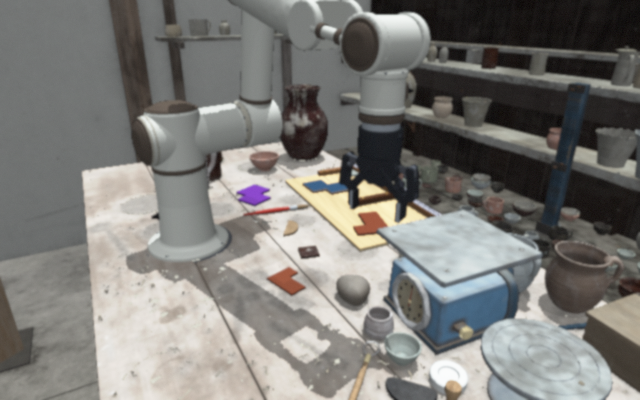

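The top view shows the board at columns 265–412, rows 128–210, turned slightly. The blue tile is at (300,180), the large terracotta L at (385,185), the fence at (350,155) and the corner tile at (280,141). The purple tile at (278,242) and a small L near the robot are the look-alikes. The side view agrees.

```bash
cat > h.py <<'E'
from workcell import env
import cv2,numpy as np
def cam(n):
    c=env.read_camera(n); return c
def pts(c,mask=None):
    v,u=np.nonzero((c['range_z']>0) if mask is None else mask&(c['range_z']>0))
    z=c['range_z'][v,u]; P=np.c_[(u-c['cx'])/c['fx']*z,(v-c['cy'])/c['fy']*z,z]
    T=c['pose']; return P@T[:3,:3].T+T[:3,3]
def onplane(c,uv,z):
    uv=np.atleast_2d(uv).astype(float);T=c['pose']
    d=np.c_[(uv[:,0]-c['cx'])/c['fx'],(uv[:,1]-c['cy'])/c['fy'],np.ones(len(uv))]@T[:3,:3].T
    return T[:3,3]+d*((z-T[2,3])/d[:,2])[:,None]
def proj(c,P):
    P=np.atleast_2d(P);T=c['pose'];q=(P-T[:3,3])@T[:3,:3]
    return np.c_[q[:,0]/q[:,2]*c['fx']+c['cx'],q[:,1]/q[:,2]*c['fy']+c['cy']]
def delta(target,yaw):
    """tool shift (m) and rz (rad) from the current pose to TCP target, tool x at yaw deg, pointing down"""
    s=env.get_state();R=np.array(s['ee_rot']);p=np.array(s['tool_pos'])
    from scipy.spatial.transform import Rotation as Ro
    a=np.radians(yaw);Rt=np.array([[np.cos(a),np.sin(a),0],[np.sin(a),-np.cos(a),0],[0,0,-1.]])
    rv=Ro.from_matrix(R.T@Rt).as_rotvec()
    return np.round(np.r_[rv,R.T@(np.array(target)-p)/1000],4)
E
python3 - <<'E'
from h import *
c=cam('wrist');s=env.get_state();R=np.array(s['ee_rot']);p=np.array(s['tool_pos'])
print(c['fx'],c['cx'],c['cy'],R.T@c['pose'][:3,:3],R.T@(c['pose'][:3,3]-p))
t=np.load('top0.npy',allow_pickle=True).item()
t0=[onplane(t,q,35)[0].round() for q in [(270,129),(411,136)]];print(t0)
print(delta([480,60,400],0))
P=pts(t);P=P[np.abs(P[:,2]-12)<3]
P=P[(P[:,0]>380)&(P[:,0]<760)&(P[:,1]>-260)&(P[:,1]<340)];print(len(P),P.min(0),P.max(0))
print(cv2.minAreaRect(P[:,:2].astype(np.float32)))
E
```

```text
317.2459730446466 323.35783777928077 199.66724624575284 [[-1.04880036e-03 -9.60284009e-01 -2.79022439e-01]
 [ 9.99999268e-01 -1.17532095e-03  2.86150178e-04]
 [-6.02726359e-04 -2.79021935e-01  9.60284539e-01]] [  70.50375561   -0.63584018 -180.93636965]
[array([700., 257.,  35.]), array([ 671., -278.,   35.])]
[ 0.      0.      0.4398  0.4599 -0.4249 -0.2066]
4356 [ 380.26153197 -259.98307136    9.00174054] [735.7652959  339.99126173  14.99552702]
((557.8728637695312, 39.953582763671875), (599.798828125, 355.1051025390625), 89.88024139404297)
```

Call:
move_arm(
  targets=[
    [[0,0,0.09,0.052,-0.035,-0.02,0.0],[0,0,0.18,0.104,-0.07,-0.04,0.0],[0,0,0.27,0.156,-0.105,-0.06,0.0],[0,0,0.36,0.208,-0.14,-0.07,0.0],[0,0,0.44,0.26,-0.175,-0.08,0.0]],
  ],
)

```text
clock: 1.58
tool_pos: [400.4, -259.6, 272.3]
ee_rot: [[1.0, -0.003, 0.001], [-0.003, -1.0, -0.001], [0.001, 0.001, -1.0]]
wrist_force: [2.0, 0.3, -0.3]
opening: -0.2
gripper_force: 0.0
```

Call:
move_arm(
  targets=[
    [[0,0,0,0.033,-0.055,0,0.0],[0,0,0,0.066,-0.11,0,0.0],[0,0,0,0.1,-0.165,0,0.0],[0,0,0,0.134,-0.22,0,0.0],[0,0,0,0.164,-0.27,0,0.0]],
  ],
)

```text
clock: 2.2
tool_pos: [562.8, 7.8, 271.8]
ee_rot: [[1.0, -0.0, 0.001], [-0.0, -1.0, -0.0], [0.001, 0.0, -1.0]]
wrist_force: [-0.1, -1.2, 0.8]
opening: -0.0
gripper_force: 0.0
```

Run:
```python
from h import *
c=cam('wrist');s=env.get_state();print(s['clock'],s['tool_pos'],np.round(s['ee_rot'],3),s['opening'])
np.save('w1.npy',c,allow_pickle=True);cv2.imwrite('pics/w1.png',c['pixels'][...,::-1])
```

```text
2.25 [564.867866    14.67031686 271.09106005] [[ 1.     0.006  0.002]
 [ 0.006 -1.     0.005]
 [ 0.002 -0.005 -1.   ]] -0.14730313834089817
```

View pics/w1.png

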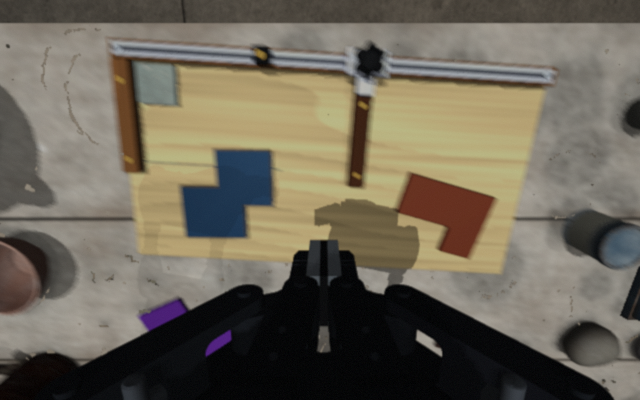

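```bash
cat > fit.py <<'E'
from h import *
from scipy.optimize import least_squares
STEP=np.array([(-65,65),(13,65),(13,13),(65,13),(65,-65),(-15,-65),(-15,-25),(-65,-25)],float)
ELL=np.array([(-65,-30),(65,-30),(65,30),(-16,30),(-16,69),(-65,69)],float)
SQ=np.array([(-25,-25),(25,-25),(25,25),(-25,25)],float)
BOARD=np.array([(-150,280),(-19,280),(-19,255),(125,255),(125,-280),(-150,-280)],float)
def tf(p,poly):
    a=np.radians(p[2]);return poly@np.array([[np.cos(a),np.sin(a)],[-np.sin(a),np.cos(a)]])+p[:2]
def dist(p,poly,B):
    V=tf(p,poly).astype(np.float32)
    return np.array([cv2.pointPolygonTest(V.reshape(-1,1,2),(float(x),float(y)),True) for x,y in B])
def contour(m,k=3):
    m=m.astype(np.uint8)
    cs,_=cv2.findContours(m,cv2.RETR_EXTERNAL,cv2.CHAIN_APPROX_NONE);return max(cs,key=cv2.contourArea)[:,0,:]
def colour(c,name):
    h=cv2.cvtColor(c['pixels'],cv2.COLOR_RGB2HSV).astype(int);H,S,V=h[...,0],h[...,1],h[...,2]
    z=(c['range_z']>0)
    return {'step_tile':(H>98)&(H<118)&(S>120)&(V>40),'ell_tile':(H<10)&(S>130)&(V>60),
     'board':(H>12)&(H<32)&(S>60)&(V>110),'corner_tile':(H>45)&(H<110)&(S>8)&(S<60)}[name]&z
def fit(c,m,poly,z,p0,grow=0.5):
    # pixel contour runs through border pixels' centres: half a pixel inside
    C=contour(m);X=onplane(c,C,z)[:,:2]
    mm=grow*np.linalg.norm(np.diff(onplane(c,[(320,200),(321,200)],z),axis=0))
    f=lambda p:dist(p,poly,X)-mm
    r=least_squares(f,p0,loss='soft_l1',f_scale=1.0,x_scale=[1,1,.5],diff_step=1e-3)
    return r.x,np.median(np.abs(r.fun)),len(X)
E
python3 - <<'E'
from fit import *
c=cam('wrist');np.save('w2.npy',c,allow_pickle=True);s=env.get_state();print(s['tool_pos'],np.round(s['ee_rot'],4))
t=np.load('top0.npy',allow_pickle=True).item()
roi=np.zeros((400,640),bool);roi[20:290,100:560]=1
for n in ['step_tile','ell_tile','corner_tile','board']:
    m=colour(c,n)&roi
    if n=='board':
        k=np.ones((5,5),np.uint8);m[:,:]=cv2.morphologyEx(m.astype(np.uint8),cv2.MORPH_OPEN,k)>0
    if n=='corner_tile': m[:,200:]=0;m[110:]=0;m[:58]=0
    C=contour(m);b=cv2.boundingRect(C);P=pts(c,m);print(n,m.sum(),b,'z med wrist',np.median(P[:,2]).round(1))
    cv2.imwrite(f'pics/m_{n}.png',m*255)
t0={'step_tile':STEP,'ell_tile':ELL,'corner_tile':SQ}
z=20.5
C=lambda n:contour(colour(c,n)&roi)
bm=cv2.morphologyEx((colour(c,'board')&roi).astype(np.uint8),cv2.MORPH_OPEN,np.ones((5,5),np.uint8))
print('board',fit(c,bm,BOARD,12,[555,-5,-3]))
for n in ['step_tile','ell_tile']:
    m=colour(c,n)&roi;ctr=onplane(c,contour(m).mean(0),z)[0,:2]
    best=min((fit(c,m,t0[n],z,[*ctr,a]) for a in (range(-180,180,45))),key=lambda r:r[1]);print(n,best)
m=colour(c,'corner_tile')&roi;m[:,200:]=0;m[110:]=0;m[:58]=0
print(fit(c,m,SQ,z,[*onplane(c,(157,84),z)[0,:2],-3]))
# heights from the other views
for n in ['step_tile','ell_tile']:
    for nm in ['top','side']:
        q=t if nm=='top' else np.load('side0.npy',allow_pickle=True).item()
        m=colour(q,n);P=pts(q,m);P=P[(P[:,0]>400)&(P[:,0]<700)&(abs(P[:,1])<260)&(P[:,2]<60)];print(n,nm,len(P),np.median(P,0).round(1))
E
```

```text
[563.33079191  11.11218025 270.99301788] [[ 1.0e+00  6.5e-03  1.0e-04]
 [ 6.5e-03 -1.0e+00  2.2e-03]
 [ 1.0e-04 -2.2e-03 -1.0e+00]]
step_tile 5232 (191, 154, 89, 86) z med wrist 20.8
ell_tile 4277 (405, 178, 99, 84) z med wrist 21.0
corner_tile 1682 (146, 66, 42, 42) z med wrist 20.8
board 53721 (140, 69, 414, 209) z med wrist 12.4
board (array([550.06084785,  -1.67432724,  -3.34781017]), np.float64(5.871841013964902), 1893)
step_tile (array([ 509.41139532,  138.89695578, -178.50419661]), np.float64(2.27770584275948), 337)
ell_tile (array([ 497.79313905, -170.17562993,   73.73497447]), np.float64(1.053556980207959), 280)
(array([659.89272569, 218.34073977,  -3.79721129]), np.float64(0.6621297936613452), 152)
step_tile top 43 [519.7 146.1  21.3]
step_tile side 174 [505.6 132.1  20.2]
ell_tile top 500 [ 491.3 -181.2   21. ]
ell_tile side 391 [ 480.2 -186.4   20.1][ WARN:0@2.626] global loadsave.cpp:1063 imwrite_ Unsupported depth image for selected encoder is fallbacked to CV_8U.
```

```bash
cat >> fit.py <<'E'
def fit(c,m,poly,z,p0,grow=0.5,sc=1.0,trim=None):
    C=contour(m);X=onplane(c,C,z)[:,:2]
    mm=grow*np.linalg.norm(np.diff(onplane(c,[(320,200),(321,200)],z),axis=0))
    p0=np.array(p0,float)
    for s in ([20,5,sc] if trim is None else trim):
        f=lambda d:dist(p0+d,poly,X)-mm
        r=least_squares(f,np.zeros(3),loss='cauchy',f_scale=s,x_scale=[1,1,.5],jac=lambda d:np.stack([(f(d+e)-f(d-e))/.4 for e in .2*np.eye(3)],1))
        p0=p0+r.x
    return p0,np.median(np.abs(r.fun)),r.cost
def measure(c,roi,which=('board','step_tile','ell_tile'),guess={}):
    out={}
    for n in which:
        m=colour(c,n)&roi;m=cv2.morphologyEx(m.astype(np.uint8),cv2.MORPH_OPEN,np.ones((3,3),np.uint8))
        if n=='board':r=fit(c,m,BOARD,12,guess.get(n,[555,-5,-3]))
        else:
            poly={'step_tile':STEP,'ell_tile':ELL,'corner_tile':SQ}[n];ctr=onplane(c,contour(m).mean(0),20.5)[0,:2]
            P0=[guess[n]] if n in guess else [[*ctr,a] for a in range(-180,180,30)]
            r=min((fit(c,m,poly,20.5,p) for p in P0),key=lambda r:r[2])
        out[n]=r[0];print(n,r[0].round(2),'res',round(r[1],2))
    return out
def b2w(b,p): return tf(b,np.atleast_2d(p))[0]
def w2b(b,p):
    a=np.radians(b[2]);d=np.array(p)-b[:2];return np.array([d[0]*np.cos(a)+d[1]*np.sin(a),-d[0]*np.sin(a)+d[1]*np.cos(a)])
def inboard(o):
    for n in o:
        if n!='board':print(n,'in board',w2b(o['board'],o[n][:2]).round(1),(o[n][2]-o['board'][2]).round(2))
def overlay(c,o,fn,crop=None):
    im=c['pixels'][...,::-1].copy()
    for n,p in o.items():
        poly={'step_tile':STEP,'ell_tile':ELL,'corner_tile':SQ,'board':BOARD}[n]
        V=tf(p,poly);q=proj(c,np.c_[V,np.full(len(V),12 if n=='board' else 20.5)])
        cv2.polylines(im,[np.round(q*16).astype(np.int32)],True,(0,255,0),1,cv2.LINE_AA,4)
    if crop:im=im[crop[1]:crop[3],crop[0]:crop[2]]
    cv2.imwrite(fn,cv2.resize(im,None,fx=800/im.shape[1],fy=800/im.shape[1]))
E
python3 - <<'E'
from fit import *
c=np.load('w2.npy',allow_pickle=True).item()
roi=np.zeros((400,640),bool);roi[20:290,100:560]=1
o=measure(c,roi)
m=roi.copy();m[:,200:]=0;m[110:]=0;m[:58]=0
o|=measure(c,m,['corner_tile'],{'corner_tile':[660,218,-3.8]})
inboard(o);np.save('o.npy',o,allow_pickle=True);overlay(c,o,'pics/ov1.png',(90,20,570,300))
E
```

```text
board [546.66  -1.11  -3.45] res 4.28
step_tile [513.92 142.98  -0.96] res 3.07
ell_tile [ 497.45 -170.13   73.5 ] res 1.07
corner_tile [659.81 218.31  -3.38] res 0.72
step_tile in board [-41.4 141.8] 2.49
ell_tile in board [ -38.9 -171.7] 76.96
corner_tile in board [ 99.7 225.8] 0.07
```

View pics/ov1.png

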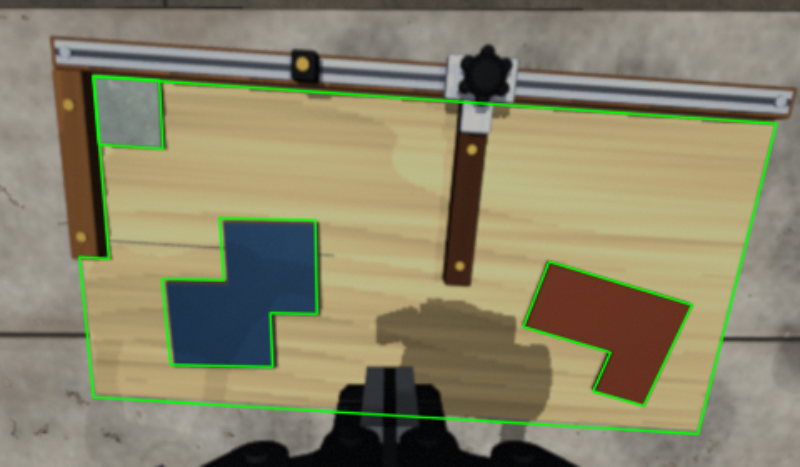

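Run:
```python
from fit import *
c=np.load('w2.npy',allow_pickle=True).item();o=np.load('o.npy',allow_pickle=True).item()
roi=np.zeros((400,640),bool);roi[20:290,100:560]=1
for n in ['step_tile','ell_tile','board']:
    m=colour(c,n)&roi;m=cv2.morphologyEx(m.astype(np.uint8),cv2.MORPH_OPEN,np.ones((3,3),np.uint8))
    X=onplane(c,contour(m),12 if n=='board' else 20.5)[:,:2]
    poly={'step_tile':STEP,'ell_tile':ELL,'board':BOARD}[n];V=tf(o[n],poly)
    d=dist(o[n],poly,X)
    # per edge signed residual
    for i in range(len(V)):
        a,b=V[i],V[(i+1)%len(V)];t=(b-a)/np.linalg.norm(b-a);s=(X-a)@t;L=np.linalg.norm(b-a)
        nd=(X-a)@np.array([-t[1],t[0]]);k=(s>.1*L)&(s<.9*L)&(abs(nd)<12)
        print(n,i,k.sum(),np.median(nd[k]).round(2) if k.sum() else '')
print(c['pixels'][222,180:200].tolist());print(c['pixels'][146:160,250].tolist())
```

```text
step_tile 0 41 -5.27
step_tile 1 32 -5.5
step_tile 2 35 -5.11
step_tile 3 46 -5.31
step_tile 4 45 -1.23
step_tile 5 22 -0.87
step_tile 6 26 -0.85
step_tile 7 53 -1.14
ell_tile 0 68 1.47
ell_tile 1 33 1.72
ell_tile 2 42 2.11
ell_tile 3 19 1.73
ell_tile 4 25 2.61
ell_tile 5 50 1.7
board 0 68 -2.35
board 1 18 -1.31
board 2 69 -1.81
board 3 344 -1.23
board 4 148 -1.34
board 5 188 -4.38
[[178, 159, 112], [180, 161, 115], [180, 161, 115], [180, 161, 115], [180, 160, 115], [181, 162, 116], [180, 160, 114], [181, 162, 115], [182, 163, 116], [181, 161, 115], [182, 162, 116], [172, 152, 109], [126, 114, 90], [58, 67, 77], [27, 49, 76], [28, 50, 76], [30, 52, 77], [27, 51, 76], [28, 52, 77], [28, 51, 77]]
[[189, 185, 133], [189, 184, 132], [188, 179, 128], [187, 171, 122], [184, 166, 119], [169, 149, 107], [122, 108, 76], [82, 75, 67], [56, 67, 83], [41, 65, 91], [38, 65, 93], [37, 64, 93], [38, 63, 92], [39, 66, 94]]
```

```bash
cat >> fit.py <<'E'
_colour=colour
def colour(c,name):
    m=_colour(c,name)
    if name in('step_tile','ell_tile'):
        ch=0 if name=='step_tile' else 1;I=c['pixels'][...,ch].astype(float)
        m=cv2.morphologyEx(m.astype(np.uint8),cv2.MORPH_OPEN,np.ones((5,5),np.uint8))
        ring=cv2.dilate(m,np.ones((13,13)))-cv2.dilate(m,np.ones((9,9)));core=np.median(I[m>0])
        th=cv2.blur(I*(ring>0),(41,41))/np.maximum(cv2.blur((ring>0).astype(float),(41,41)),1e-6)
        m=(cv2.dilate(m,np.ones((9,9)))>0)&(I<(th+core)/2)
    return m
def fit(c,m,poly,z,p0,grow=0.5,trim=(20,5,2.5)):
    C=contour(m);X=onplane(c,C,z)[:,:2]
    mm=grow*np.linalg.norm(np.diff(onplane(c,[(320,200),(321,200)],z),axis=0))
    p0=np.array(p0,float)
    for s in trim:
        f=lambda d:dist(p0+d,poly,X)-mm
        r=least_squares(f,np.zeros(3),loss='soft_l1' if s==trim[0] or len(poly)!=6 or poly is ELL else 'cauchy',f_scale=s,x_scale=[1,1,.5],jac=lambda d:np.stack([(f(d+e)-f(d-e))/.4 for e in .2*np.eye(3)],1))
        p0=p0+r.x
    return p0,np.median(np.abs(r.fun)),r.cost
def edges(c,m,poly,z,p):
    X=onplane(c,contour(m),z)[:,:2];V=tf(p,poly);o=[]
    for i in range(len(V)):
        a,b=V[i],V[(i+1)%len(V)];t=(b-a)/np.linalg.norm(b-a);s=(X-a)@t;L=np.linalg.norm(b-a)
        nd=(X-a)@np.array([-t[1],t[0]]);k=(s>.1*L)&(s<.9*L)&(abs(nd)<12);o.append(np.median(nd[k]).round(1) if k.sum()>2 else None)
    print([None if v is None else float(v) for v in o])
E
python3 - <<'E'
from fit import *
c=np.load('w2.npy',allow_pickle=True).item()
roi=np.zeros((400,640),bool);roi[20:290,100:560]=1
o=measure(c,roi)
for n,p in [('step_tile',STEP),('ell_tile',ELL),('board',BOARD)]: edges(c,colour(c,n)&roi,p,12 if n=='board' else 20.5,o[n])
inboard(o);np.save('o.npy',o,allow_pickle=True)
E
```

```text
board [547.55  -1.46  -3.52] res 3.82
step_tile [512.5  139.76  -0.94] res 0.37
ell_tile [ 498.25 -169.36   73.73] res 0.68
[-0.5, 0.1, -0.2, -1.0, -0.6, -0.8, 0.0, -0.4]
[0.4, -0.2, 0.3, -1.6, 0.6, -0.7]
[-2.2, -1.8, -1.4, -2.1, -1.7, -3.4]
step_tile in board [-43.7 138.8] 2.58
ell_tile in board [ -38.9 -170.6] 77.25
```

The overlay matches the tile outlines and the board to about a millimetre.

```bash
cat >> fit.py <<'E'
B=np.array([548.2,-1.3,-3.5])
def go(bx,by,z,yaw): # yaw relative to board
    w=b2w(B,(bx,by));print('world',w.round(1),'delta rx ry rz dx dy dz',delta([*w,z],yaw+B[2]))
E
python3 - <<'E'
from fit import *
go(-135,151,60,0);s=env.get_state();print(s['clock'],s['tool_pos'])
E
```

```text
world [422.7 157.7] delta rx ry rz dx dy dz [-0.0022 -0.      0.0676 -0.1397 -0.147   0.2113]
2.3 [563.33079191  11.11218025 270.99301788]
```

Call:
move_arm(
  targets=[
    [[0,0,0.02,-0.03,-0.03,0.04,0.04],[0,0,0.04,-0.06,-0.06,0.08,0.04],[0,0,0.0676,-0.09,-0.09,0.13,0.04],[0,0,0.0676,-0.115,-0.12,0.17,0.04],[0,0,0.0676,-0.14,-0.147,0.211,0.04]],
  ],
)

```text
clock: 2.92
tool_pos: [420.9, 153.3, 59.4]
ee_rot: [[0.998, -0.068, 0.001], [-0.068, -0.998, -0.0], [0.001, 0.0, -1.0]]
wrist_force: [0.7, 0.2, -0.0]
opening: 40.5
gripper_force: 0.0
```

Call:
move_arm(
  targets=[
    [[0,0,0,0,0,0,0.04],[0,0,0,0,0,0.015,0.04],[0,0,0,0,0,0.03,0.04],[0,0,0,0,0,0.036,0.04],[0,0,0,0,0,0.036,0.04]],
  ],
)

```text
clock: 3.55
tool_pos: [421.9, 152.5, 24.1]
ee_rot: [[0.998, -0.068, -0.001], [-0.068, -0.998, -0.0], [-0.001, 0.0, -1.0]]
wrist_force: [-1.0, -0.6, 0.1]
opening: 39.6
gripper_force: 0.0
```

Run:
```python
from fit import *
s=env.get_state();print(s['clock'],s['tool_pos'],s['wrist_force'],s['opening'],np.round(s['ee_rot'],4).tolist())
print(w2b(B,s['tool_pos'][:2]));go(-135,151,12,0)
c=cam('wrist');im=c['pixels'][...,::-1];cv2.imwrite('pics/w3.png',im)
```

```text
3.55 [421.90462839 152.53329305  24.14247739] [-1.04038109 -0.61954593  0.07229546] 39.60320590243393 [[0.9977, -0.0684, -0.0008], [-0.0684, -0.9977, -0.0001], [-0.0008, 0.0002, -1.0]]
[-135.45110316  145.83621496]
world [422.7 157.7] delta rx ry rz dx dy dz [ 0.0002  0.0008 -0.0074  0.0004 -0.0052  0.0121]
```

View pics/w3.png

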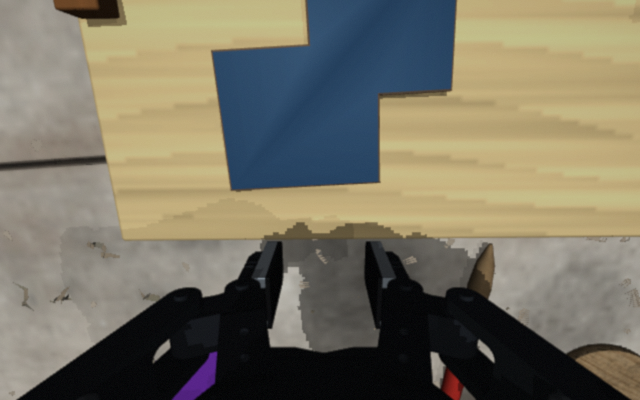

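Run:
```python
from fit import *
c=cam('wrist');s=env.get_state();p=np.array(s['tool_pos']);R=np.array(s['ee_rot'])
print('tcp px',proj(c,p),'x+-11',proj(c,[p+R[:,0]*11,p-R[:,0]*11]),'lift4',proj(c,p-R[:,2]*4))
print('tips',proj(c,[p+R@np.array([a,b,-4]) for a in(-11,11) for b in (-20,20)]).round(0).tolist())
print('edge',proj(c,np.r_[b2w(B,(-150,151)),12]),proj(c,np.r_[b2w(B,(-150,151)),0]),'step face',onplane(c,[(231,189),(380,182),(380,95),(452,91),(213,51),(308,44)],20.5).round(1).tolist())
print([w2b(B,q[:2]).round(1).tolist() for q in onplane(c,[(123,240),(600,237)],12)])
```

```text
tcp px [[323.74141237 227.39184559]] x+-11 [[323.72491924 210.2018327 ]
 [323.75738855 244.04306191]] lift4 [[323.75331741 229.82864805]]
tips [[291.0, 247.0], [357.0, 247.0], [290.0, 212.0], [358.0, 212.0]]
edge [[316.47120205 241.8170756 ]] [[316.82105804 234.82227855]] step face [[449.3, 206.8, 20.5], [447.4, 117.3, 20.5], [496.9, 116.4, 20.5], [496.2, 76.6, 20.5], [525.4, 205.0, 20.5], [525.3, 154.0, 20.5]]
[[-147.6, 278.5], [-148.1, -35.6]]
```

Run:
```python
from fit import *
c=cam('wrist');s=env.get_state();p=np.array(s['tool_pos']);R=np.array(s['ee_rot'])
P=(pts(c)-p)@R
k=(abs(P[:,1])<70)&(P[:,2]<-0)&(P[:,2]>-60)&(abs(P[:,0])<40)
Q=P[k]
for z in range(-60,0,4):
    q=Q[(Q[:,2]>=z)&(Q[:,2]<z+4)]
    if len(q):print(z,len(q),'x',np.percentile(q[:,0],[2,50,98]).round(1),'|y|',np.percentile(abs(q[:,1]),[2,50,98]).round(1))
w=np.load('w2.npy',allow_pickle=True).item()
z=c['range_z'];print([(u,v,float(z[v,u].round(0))) for v in(238,245,255,270) for u in (265,275,281,372,380)])
```

```text
-60 382 x [-10.4   6.5  10.8] |y| [19.7 22.5 33.5]
-56 344 x [-10.4   6.5  10.8] |y| [19.7 22.4 33.3]
-52 310 x [-10.5   6.5  10.8] |y| [19.7 22.7 32.9]
-48 232 x [-10.7   6.7  10.8] |y| [19.7 20.8 31.1]
-44 106 x [-9.3  2.  10.3] |y| [19.6 20.1 26.2]
-40 11 x [-7.7  3.2  6.8] |y| [19.8 20.3 20.4]
[(265, 238, 209.0), (275, 238, 210.0), (281, 238, 210.0), (372, 238, 210.0), (380, 238, 210.0), (265, 245, 143.0), (275, 245, 144.0), (281, 245, 150.0), (372, 245, 143.0), (380, 245, 144.0), (265, 255, 134.0), (275, 255, 133.0), (281, 255, 149.0), (372, 255, 135.0), (380, 255, 133.0), (265, 270, 121.0), (275, 270, 130.0), (281, 270, 148.0), (372, 270, 131.0), (380, 270, 122.0)]
```

Run:
```python
from fit import *
print(env.pinch_z)
c=np.load('side0.npy',allow_pickle=True).item()
P=pts(c);R=np.array([[.9048,.4258,0],[.4258,-.9048,0],[0,0,-1]]);Q=(P-[244.7,-519.6,192.4])@R
k=(abs(Q[:,0])<40)&(abs(Q[:,1])<80)&(Q[:,2]<60);Q=Q[k]
for z in range(-100,40,10):
    q=Q[(Q[:,2]>=z)&(Q[:,2]<z+10)]
    if len(q):print(z,len(q),q.min(0).round(),q.max(0).round())
print(proj(c,[244.7,-519.6,192.4]))
c=cam('side');s=env.get_state();p=np.array(s['tool_pos']);R=np.array(s['ee_rot'])
Q=(pts(c)-p)@R;k=(abs(Q[:,0])<25)&(abs(Q[:,1])<80)&(Q[:,2]<4);Q=Q[k]
for z in range(-100,10,5):
    q=Q[(Q[:,2]>=z)&(Q[:,2]<z+5)]
    if len(q):print(z,len(q),q.min(0).round(),q.max(0).round())
```

```text
18.700000000000003
-100 123 [ -15.  -72. -100.] [ 12.  73. -90.]
-90 126 [-14. -56. -90.] [ 10.  57. -80.]
-80 113 [-13. -56. -80.] [  9.  57. -70.]
-70 112 [-13. -55. -70.] [ 11.  57. -60.]
-60 61 [-14. -55. -60.] [ 10.  55. -51.]
10 235 [ 3. 16. 14.] [40. 80. 20.]
20 73 [ 3. 15. 20.] [40. 79. 27.]
[[374.12297616 239.02058125]]
-100 20 [-14. -55. -99.] [  9.  54. -95.]
-95 23 [-17. -45. -95.] [ 12.  56. -90.]
-90 25 [-15. -48. -90.] [ 12.  50. -85.]
-85 9 [-15. -33. -85.] [  1.  37. -80.]
-80 16 [-13. -30. -80.] [  3.  37. -75.]
-75 13 [-13. -26. -75.] [  9.  36. -71.]
-70 16 [-12. -26. -70.] [ 10.  37. -65.]
-65 16 [-12. -25. -64.] [  9.  34. -60.]
-60 18 [-13. -24. -60.] [  9.  33. -55.]
-55 18 [-13. -22. -55.] [  7.  35. -50.]
-50 13 [-13. -23. -49.] [ 10.  32. -45.]
-45 14 [-12. -23. -44.] [ 10.  27. -40.]
-40 2 [ -9.  21. -40.] [ -0.  24. -37.]
0 2 [ 22. -43.   3.] [ 24. -20.   3.]
```

Both the wrist and side depth images put the real fingertips about 38–40 mm behind the reported TCP at 40 mm opening. I'll check this against the shut-finger picture before descending.

Run:
```python
from fit import *
from scipy.spatial.transform import Rotation
c=np.load('w2.npy',allow_pickle=True).item()
p=np.array([563.33,11.11,270.99]);R=np.array([[1,.0065,.0001],[.0065,-1,.0022],[.0001,-.0022,-1]])
Q=(pts(c)-p)@R;k=(abs(Q[:,0])<25)&(abs(Q[:,1])<40)&(Q[:,2]<20);Q=Q[k]
for z in range(-60,20,3):
    q=Q[(Q[:,2]>=z)&(Q[:,2]<z+3)]
    if len(q):print(z,len(q),np.percentile(q,2,axis=0).round(),np.percentile(q,98,axis=0).round())
```

```text
-60 216 [  7. -17. -60.] [ 12.   9. -57.]
-57 181 [  7. -17. -57.] [ 12.   9. -54.]
-54 173 [  7. -17. -54.] [ 12.   9. -51.]
-51 164 [  7. -17. -51.] [ 12.   9. -48.]
-48 137 [  7. -16. -48.] [ 13.   8. -45.]
-45 65 [  8. -10. -45.] [ 12.   4. -42.]
```

Call:
move_arm(
  targets=[
    [[0,0,0,0,-0.002,0.01,0.04],[0,0,0,0,-0.005,0.02,0.04],[0,0,0,0,-0.005,0.03,0.04],[0,0,0,0,-0.005,0.038,0.04],[0,0,0,0,-0.005,0.042,0.04]],
  ],
)

```text
clock: 4.38
tool_pos: [421.8, 157.8, -18.3]
ee_rot: [[0.998, -0.068, -0.001], [-0.068, -0.998, -0.0], [-0.001, 0.0, -1.0]]
wrist_force: [0.2, -0.1, 0.1]
opening: 39.7
gripper_force: 0.0
```

```bash
cat >> fit.py <<'E'
def tips(zmin=-75,zmax=-20):
    c=cam('wrist');s=env.get_state();p=np.array(s['tool_pos']);R=np.array(s['ee_rot'])
    Q=(pts(c)-p)@R;Q=Q[(abs(Q[:,0])<14)&(abs(Q[:,1])<60)&(Q[:,2]<zmax)&(Q[:,2]>zmin)]
    print('clock',s['clock'],'tcp',p.round(1),'F',np.round(s['wrist_force'],1),'open',round(s['opening'],1),'tip tool-z',np.percentile(Q[:,2],99.7).round(1),'tip world z',(p[2]-np.percentile(Q[:,2],99.7)).round(1),'board xy',w2b(B,p[:2]).round(1))
    return c
E
python3 - <<'E'
from fit import *
tips()
E
```

```text
clock 4.425 tcp [421.7 157.8 -18.4] F [-0.7 -1.   1.2] open 40.1 tip tool-z -29.2 tip world z 10.8 board xy [-136.   151.1]
```

Call:
move_arm(
  targets=[
    [[0,0,0,0,0,0.003,0.04],[0,0,0,0,0,0.005,0.04],[0,0,0,0,0,0.006,0.04],[0,0,0,0,0,0.006,0.04],[0,0,0,0,0,0.006,0.04]],
  ],
)

```text
clock: 5.05
tool_pos: [422.4, 157.9, -23.3]
ee_rot: [[0.998, -0.068, 0.0], [-0.068, -0.998, 0.0], [0.0, -0.0, -1.0]]
wrist_force: [-0.2, 0.3, -0.0]
opening: 39.9
gripper_force: 0.0
```

Run:
```python
from fit import *
s=env.get_state();p=np.array(s['tool_pos']);R=np.array(s['ee_rot'])
c=cam('wrist');P=pts(c);Q=(P-p)@R
k=(abs(Q[:,0])<14)&(abs(Q[:,1])<45)&(abs(Q[:,1])>17)&(P[:,2]<45)
for z in range(8,45,2):
    q=Q[k&(P[:,2]>=z)&(P[:,2]<z+2)]
    if len(q):print(z,len(q),np.percentile(q,5,axis=0).round(),np.percentile(q,95,axis=0).round())
im=c['pixels'][...,::-1];cv2.imwrite('pics/w4.png',im)
```

```text
10 764 [-10. -43. -35.] [ 13.  44. -34.]
12 2368 [ -8. -43. -37.] [ 13.  43. -35.]
14 13 [ -7.  -6. -39.] [ 13.  42. -37.]
16 40 [ -9. -20. -41.] [  7.  20. -40.]
18 37 [ -5. -21. -43.] [ 10.  20. -41.]
20 94 [ -9. -24. -45.] [ 11.  25. -43.]
22 113 [ -8. -29. -47.] [ 11.  27. -45.]
24 148 [-10. -31. -49.] [ 11.  31. -47.]
26 166 [ -6. -31. -51.] [ 11.  31. -49.]
28 169 [ -9. -32. -53.] [ 11.  31. -51.]
30 166 [ -7. -32. -55.] [ 11.  31. -54.]
32 187 [ -9. -32. -57.] [ 11.  32. -56.]
34 179 [ -9. -32. -59.] [ 11.  31. -57.]
36 200 [ -6. -33. -61.] [ 11.  31. -59.]
38 204 [ -9. -31. -63.] [ 11.  32. -61.]
40 214 [ -9. -32. -65.] [ 11.  32. -63.]
42 218 [ -8. -32. -67.] [ 11.  31. -65.]
44 117 [-10. -32. -68.] [ 11.  31. -67.]
```

View pics/w4.png

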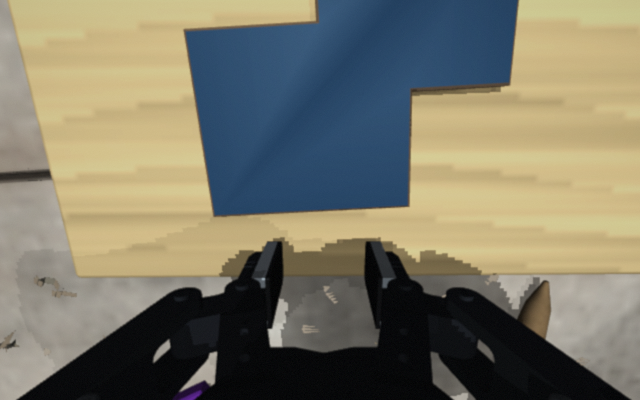

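Call:
move_arm(
  targets=[
    [[0,0,-0.007,0,0,0.0025,0.04],[0,0,-0.007,0.015,0,0.0025,0.04],[0,0,-0.007,0.035,0,0.0025,0.04],[0,0,-0.007,0.055,0,0.0025,0.04],[0,0,-0.007,0.075,0,0.0025,0.04]],
  ],
)

```text
clock: 5.72
tool_pos: [496.8, 152.8, -26.5]
ee_rot: [[0.998, -0.061, -0.002], [-0.061, -0.998, -0.0], [-0.002, 0.0, -1.0]]
wrist_force: [-2.0, 0.4, 0.0]
opening: 40.0
gripper_force: 1.0
```

Call:
move_arm(
  targets=[
    [[0,0,0,0.012,0,0,0.04],[0,0,0,0.022,0,0,0.04],[0,0,0,0.032,0,0,0.04],[0,0,0,0.038,0,0,0.04],[0,0,0,0.042,0,0,0.04]],
  ],
)

```text
clock: 6.35
tool_pos: [539.1, 150.3, -26.0]
ee_rot: [[0.998, -0.061, -0.0], [-0.061, -0.998, 0.0], [-0.0, -0.0, -1.0]]
wrist_force: [-2.3, -0.4, 0.7]
opening: 40.1
gripper_force: 0.8
```

Run:
```python
from fit import *
s=env.get_state();print(s['clock'],s['tool_pos'],s['wrist_force'],w2b(B,s['tool_pos'][:2]))
c=cam('wrist');roi=np.ones((400,640),bool)
m=_colour(c,'step_tile');C=contour(m);print(cv2.boundingRect(C))
o={'board':B}|measure(c,roi,['step_tile'],{'step_tile':[*b2w(B,(56,139)),-3.5]});edges(c,colour(c,'step_tile'),STEP,20.5,o['step_tile']);inboard(o)
```

```text
6.35 [539.11065366 150.26479876 -26.03287805] [-2.34592909 -0.40257929  0.68370509] [-18.32520249 150.72720854]Traceback (most recent call last):
  File "<stdin>", line 4, in <module>
NameError: name '_colour' is not defined. Did you mean: 'colour'?
```

Call:
move_arm(
  targets=[
    [[0,0,0,0.001,0,0,0.04],[0,0,0,0.0015,0,0,0.04],[0,0,0,0.002,0,0,0.04],[0,0,0,0.0025,0,0,0.04],[0,0,0,0.003,0,0,0.04]],
  ],
)

```text
clock: 7.02
tool_pos: [542.0, 150.1, -25.9]
ee_rot: [[0.998, -0.061, 0.0], [-0.061, -0.998, 0.0], [-0.0, -0.0, -1.0]]
wrist_force: [-2.0, 0.1, 0.9]
opening: 40.1
gripper_force: 1.0
```

Run:
```python
from fit import *
s=env.get_state();print(s['clock'],s['tool_pos'],s['wrist_force'],w2b(B,s['tool_pos'][:2]))
c=cam('wrist');np.save('w5.npy',c,allow_pickle=True);roi=np.ones((400,640),bool)
m=colour(c,'step_tile');C=contour(m);print(cv2.boundingRect(C))
o={'board':B}|measure(c,roi,['step_tile'],{'step_tile':[*b2w(B,(56,139)),-3.5]});edges(c,colour(c,'step_tile'),STEP,20.5,o['step_tile']);inboard(o)
```

```text
7.025 [542.0072857  150.10807186 -25.93589107] [-2.00355074  0.12499583  0.87280138] [-15.4244053  150.74760912]
(194, 0, 340, 245)
step_tile [617.58 131.83  -2.38] res 2.04
[-8.0, -7.3, -4.8, None, -3.8, -5.0, -2.0, -7.4]
step_tile in board [ 61.1 137.1] 1.12
```

Call:
move_arm(
  targets=[
    [[0,0,0,0.001,0,0,0.04],[0,0,0,0.0015,0,0,0.04],[0,0,0,0.002,0,0,0.04],[0,0,0,0.0025,0,0,0.04],[0,0,0,0.003,0,0,0.04]],
  ],
)

```text
clock: 7.7
tool_pos: [542.9, 150.0, -26.4]
ee_rot: [[0.998, -0.061, -0.005], [-0.061, -0.998, -0.0], [-0.005, 0.0, -1.0]]
wrist_force: [-9.1, -0.1, 5.8]
opening: 40.0
gripper_force: 4.6
```

Call:
move_arm(
  targets=[
    [[0,0,0,-0.012,0,-0.002,0.04],[0,0,-0.1,-0.015,0,-0.05,0.04],[0,0,-0.28,0.02,0.03,-0.06,0.04],[0,0,-0.46,0.06,0.07,-0.06,0.04],[0,0,-0.64,0.093,0.105,-0.06,0.04]],
  ],
)

```text
clock: 8.32
tool_pos: [633.5, 37.9, 35.0]
ee_rot: [[0.834, 0.552, 0.004], [0.552, -0.834, -0.001], [0.003, 0.003, -1.0]]
wrist_force: [0.1, 1.4, 0.2]
opening: 40.1
gripper_force: 0.0
```

Call:
move_arm(
  targets=[
    [[0,0,-0.18,0,0,0,0.04],[0,0,-0.36,0,0,0,0.04],[0,0,-0.54,0,0,0,0.04],[0,0,-0.72,0,0,0,0.04],[0,0,-0.9,0,0,0,0.04]],
  ],
)

```text
clock: 8.95
tool_pos: [631.9, 39.3, 34.3]
ee_rot: [[0.086, 0.996, 0.002], [0.996, -0.086, -0.0], [-0.0, 0.002, -1.0]]
wrist_force: [0.5, 1.0, 0.0]
opening: 40.4
gripper_force: 0.0
```

Run:
```python
from fit import *
s=env.get_state();print(s['clock'],s['tool_pos'],s['wrist_force'],w2b(B,s['tool_pos'][:2]))
c=cam('wrist');np.save('w6.npy',c,allow_pickle=True);roi=np.ones((400,640),bool)
m=colour(c,'step_tile');C=contour(m);print(cv2.boundingRect(C))
o={'board':B}|measure(c,roi,['step_tile'],{'step_tile':[*b2w(B,(60,138)),-3.5]});edges(c,colour(c,'step_tile'),STEP,20.5,o['step_tile']);inboard(o)
go(76,44,-26,90)
```

```text
8.95 [631.89667166  39.32416     34.3123079 ] [0.53474294 1.00986155 0.04434656] [81.06051486 45.65794732]
(161, 0, 235, 183)
step_tile [620.47 135.88  -5.61] res 4.52
[None, None, None, -3.9, -6.7, 0.6, -3.9, -1.5]
step_tile in board [ 63.8 141.3] -2.11
world [626.7  38. ] delta rx ry rz dx dy dz [ 0.002   0.0002 -0.0194 -0.0017 -0.0051  0.0603]
```

```bash
cat >> fit.py <<'E'
_contour=contour
def contour(m,k=3):
    C=_contour(m);return C[(C[:,0]>3)&(C[:,0]<636)&(C[:,1]>3)&(C[:,1]<396)]
E
python3 - <<'E'
from fit import *
roi=np.ones((400,640),bool)
for f in('w5.npy','w6.npy'):
    c=np.load(f,allow_pickle=True).item()
    o={'board':B}|measure(c,roi,['step_tile'],{'step_tile':[*b2w(B,(60,138)),-3.5]});edges(c,colour(c,'step_tile'),STEP,20.5,o['step_tile']);inboard(o)
E
```

```text
step_tile [617.59 131.86  -2.34] res 1.98
[-8.0, -7.3, -4.9, None, -7.0, -5.0, -2.0, -7.4]
step_tile in board [ 61.1 137.1] 1.16
step_tile [620.23 135.84  -5.37] res 4.65
[None, None, None, -3.8, -6.7, 0.6, -4.2, -2.6]
step_tile in board [ 63.5 141.3] -1.87
```

Call:
move_arm(
  targets=[
    [[0,0,-0.019,-0.004,-0.002,0.02,0.04],[0,0,-0.019,-0.004,-0.005,0.04,0.04],[0,0,-0.019,-0.004,-0.005,0.054,0.04],[0,0,-0.019,-0.004,-0.005,0.06,0.04],[0,0,-0.019,-0.004,-0.005,0.06,0.04]],
  ],
)

```text
clock: 9.62
tool_pos: [626.2, 35.9, -26.3]
ee_rot: [[0.073, 0.997, -0.0], [0.997, -0.073, 0.0], [0.0, -0.0, -1.0]]
wrist_force: [1.1, -0.5, 1.1]
opening: 39.5
gripper_force: 0.0
```

Call:
move_arm(
  targets=[
    [[0,0,-0.012,0.012,0,0,0.04],[0,0,-0.012,0.024,0,0,0.04],[0,0,-0.012,0.036,0,0,0.04],[0,0,-0.012,0.048,0,0,0.04],[0,0,-0.012,0.058,0,0,0.04]],
  ],
)

```text
clock: 10.25
tool_pos: [630.4, 94.8, -25.8]
ee_rot: [[0.06, 0.998, 0.0], [0.998, -0.06, -0.0], [-0.0, 0.0, -1.0]]
wrist_force: [-0.3, -1.9, 0.7]
opening: 39.8
gripper_force: 1.0
```

Call:
move_arm(
  targets=[
    [[0,0,0,0.003,0,0,0.04],[0,0,0,0.006,0,0,0.04],[0,0,0,0.009,0,0,0.04],[0,0,0,0.011,0,0,0.04],[0,0,0,0.012,0,0,0.04]],
  ],
)

```text
clock: 10.88
tool_pos: [631.0, 105.7, -26.0]
ee_rot: [[0.061, 0.998, -0.0], [0.998, -0.061, -0.0], [-0.0, -0.0, -1.0]]
wrist_force: [-0.7, -2.3, 0.5]
opening: 39.9
gripper_force: 1.2
```

Run:
```python
from fit import *
s=env.get_state();print(s['clock'],s['tool_pos'],s['wrist_force'],w2b(B,s['tool_pos'][:2]))
```

```text
10.875 [631.04830527 105.67734644 -25.95792085] [-0.74038401 -2.29393108  0.48617605] [ 76.16296572 111.83558016]
```

Creep to contact.

Call:
move_arm(
  targets=[
    [[0,0,0,0.001,0,0,0.04],[0,0,0,0.0015,0,0,0.04],[0,0,0,0.002,0,0,0.04],[0,0,0,0.0025,0,0,0.04],[0,0,0,0.003,0,0,0.04]],
  ],
)

```text
clock: 11.5
tool_pos: [631.2, 107.8, -26.0]
ee_rot: [[0.06, 0.998, -0.0], [0.998, -0.06, -0.002], [-0.002, -0.0, -1.0]]
wrist_force: [-1.0, -7.2, 0.9]
opening: 40.0
gripper_force: 3.4
```

Call:
move_arm(
  targets=[
    [[0,0,0,0.0005,0,0,0.04],[0,0,0,0.001,0,0,0.04],[0,0,0,0.001,0,0,0.04],[0,0,0,0.0015,0,0,0.04],[0,0,0,0.0015,0,0,0.04]],
  ],
)

```text
clock: 12.12
tool_pos: [631.2, 107.9, -25.9]
ee_rot: [[0.06, 0.998, -0.001], [0.998, -0.06, -0.004], [-0.004, -0.001, -1.0]]
wrist_force: [-2.1, -10.5, 2.0]
opening: 39.8
gripper_force: 5.3
```

Call:
move_arm(
  targets=[
    [[0,0,0,-0.015,0,0,0.04],[0,0,0,-0.015,0,-0.06,0.06],[0,0,0,-0.01,-0.02,-0.12,0.085],[0,0,0,-0.01,-0.04,-0.18,0.085],[0,0,0,-0.01,-0.05,-0.24,0.085]],
  ],
)

```text
clock: 12.75
tool_pos: [579.5, 103.8, 215.4]
ee_rot: [[0.06, 0.998, -0.001], [0.998, -0.06, 0.002], [0.002, -0.001, -1.0]]
wrist_force: [0.6, 0.3, 0.7]
opening: 85.0
gripper_force: 0.0
```

Call:
move_arm(
  targets=[
    [[0,0,0,0,0,0,0.085],[0,0,0,0,0,0,0.085],[0,0,0,0,0,0,0.085],[0,0,0,0,0,0,0.085],[0,0,0,0,0,0,0.085]],
  ],
)

```text
clock: 13.38
tool_pos: [580.5, 103.3, 213.0]
ee_rot: [[0.061, 0.998, -0.002], [0.998, -0.061, 0.0], [0.0, -0.002, -1.0]]
wrist_force: [0.1, -0.3, -1.4]
opening: 84.7
gripper_force: 0.0
```

Run:
```python
from fit import *
s=env.get_state();print(s['clock'],s['tool_pos'],s['wrist_force'],s['opening'])
c=cam('wrist');np.save('w7.npy',c,allow_pickle=True);roi=np.ones((400,640),bool)
o={'board':B}|measure(c,roi,['step_tile','ell_tile'],{'step_tile':[*b2w(B,(60,190)),-3.5],'ell_tile':[498.2,-169.4,73.7]})
for n,p in(('step_tile',STEP),('ell_tile',ELL)):edges(c,colour(c,n),p,20.5,o[n])
inboard(o);np.save('o.npy',o,allow_pickle=True);overlay(c,o,'pics/ov7.png')
```

```text
13.375 [580.47024539 103.26751097 213.0350777 ] [ 0.14219385 -0.29236717 -1.35475688] 84.65959305856859
step_tile [620.81 185.05  -3.05] res 1.22
ell_tile [ 499.71 -165.2    75.2 ] res 0.7
[1.1, -0.1, -1.2, 2.1, -0.4, 1.1, 0.3, 0.3]
[1.4, 0.7, 1.0, None, None, None]
step_tile in board [ 61.1 190.4] 0.45
ell_tile in board [ -38.4 -166.6] 78.7
```

View pics/ov7.png

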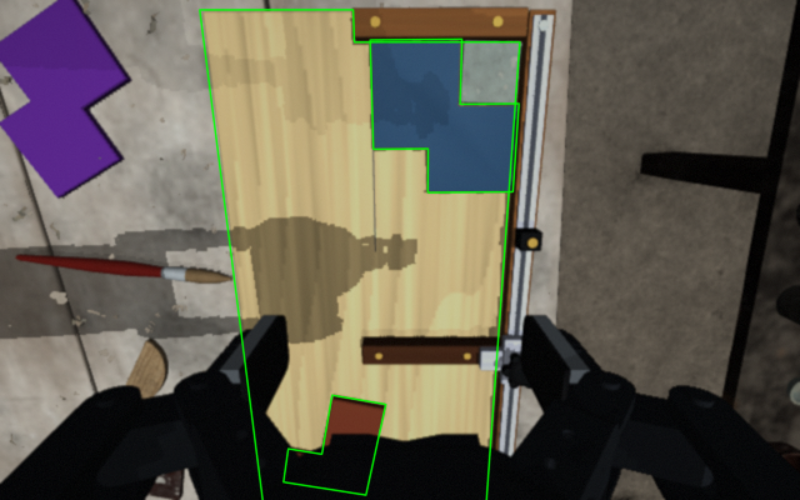

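Blue tile is home: the overlay fits it at board (61,190), against both rails and round the corner tile. Next is the L.

Call:
move_arm(
  targets=[
    [[0,0,0.05,-0.055,-0.013,0.0,0.085],[0,0,0.1,-0.11,-0.026,0.0,0.085],[0,0,0.15,-0.165,-0.039,0.01,0.085],[0,0,0.2,-0.22,-0.052,0.03,0.085],[0,0,0.223,-0.272,-0.064,0.05,0.085]],
  ],
)

```text
clock: 14.05
tool_pos: [499.9, -166.2, 163.7]
ee_rot: [[0.281, 0.96, 0.001], [0.96, -0.281, -0.0], [-0.0, 0.001, -1.0]]
wrist_force: [1.3, -0.4, -0.1]
opening: 84.7
gripper_force: 0.0
```

Call:
move_arm(
  targets=[
    [[0,0,0,0,0,0.0,0.085],[0,0,0,0,0,0.03,0.085],[0,0,0,0,0,0.06,0.085],[0,0,0,0,0,0.09,0.085],[0,0,0,0,0,0.09,0.085]],
  ],
)

```text
clock: 14.68
tool_pos: [499.0, -162.4, 72.1]
ee_rot: [[0.279, 0.96, -0.004], [0.96, -0.279, 0.003], [0.002, -0.005, -1.0]]
wrist_force: [-0.8, 0.2, 0.3]
opening: 85.0
gripper_force: 0.0
```

Run:
```python
from fit import *
s=env.get_state();print(s['clock'],s['tool_pos'],np.degrees(np.arctan2(s['ee_rot'][1][0],s['ee_rot'][0][0])))
c=cam('wrist');m=colour(c,'ell_tile');print(cv2.boundingRect(contour(m)))
o=measure(c,np.ones((400,640),bool),['ell_tile'],{'ell_tile':[498.2,-169.4,73.7]});edges(c,m,ELL,20.5,o['ell_tile'])
p=o['ell_tile'];print(delta([*tf(p,np.array([[5.,0]]))[0],-30],p[2]),delta([499.7,-164.6,-30],73.7))
```

```text
14.675 [ 498.98359964 -162.38756476   72.05047802] 73.81241708136521
(284, 128, 85, 99)
ell_tile [ 497.7  -170.13   73.51] res 0.27
[0.5, 0.3, 0.5, None, None, None]
[-0.0013 -0.0006  0.0053 -0.0023 -0.0005  0.1039] [-0.0013 -0.0006  0.0019 -0.0015 -0.0002  0.1039]
```

Call:
move_arm(
  targets=[
    [[0,0,0.003,-0.001,0,0.03,0.085],[0,0,0.003,-0.002,0,0.06,0.085],[0,0,0.003,-0.002,0,0.085,0.085],[0,0,0.003,-0.002,0,0.098,0.085],[0,0,0.003,-0.002,0,0.1,0.085]],
  ],
)

```text
clock: 15.35
tool_pos: [500.5, -166.4, -25.4]
ee_rot: [[0.282, 0.959, 0.001], [0.959, -0.282, -0.0], [-0.0, 0.001, -1.0]]
wrist_force: [0.6, -0.1, -0.0]
opening: 84.7
gripper_force: 0.0
```

Call:
move_arm(
  targets=[
    [[0,0,0,0,0,0.001,0.066],[0,0,0,0,0,0.002,0.066],[0,0,0,0,0,0.002,0.066],[0,0,0,0,0,0.002,0.066],[0,0,0,0,0,0.002,0.066]],
  ],
  force=30,
)

```text
clock: 15.98
tool_pos: [499.9, -166.3, -27.9]
ee_rot: [[0.283, 0.959, 0.0], [0.959, -0.283, -0.0], [-0.0, 0.0, -1.0]]
wrist_force: [-0.8, 0.8, -0.6]
opening: 66.4
gripper_force: 0.0
```

Run:
```python
from fit import *
s=env.get_state();p=np.array(s['tool_pos']);R=np.array(s['ee_rot']);print(p,s['wrist_force'],s['opening'])
c=cam('wrist');P=pts(c);Q=(P-p)@R
k=(abs(Q[:,0])<9)&(abs(Q[:,1])<50)&(abs(Q[:,1])>32)&(P[:,2]<45)
for z in range(8,32,2):
    q=Q[k&(P[:,2]>=z)&(P[:,2]<z+2)]
    if len(q):print(z,len(q),np.percentile(abs(q),5,axis=0).round(),np.percentile(abs(q),95,axis=0).round())
```

```text
[ 499.92459465 -166.31136695  -27.89026288] [-0.84852868  0.78167323 -0.58876971] 66.35850555887069
10 157 [ 2. 33. 39.] [ 9. 49. 40.]
12 567 [ 1. 32. 40.] [ 9. 50. 41.]
14 1 [ 2. 34. 42.] [ 2. 34. 42.]
16 24 [ 1. 32. 45.] [ 8. 34. 46.]
18 82 [ 0. 32. 46.] [ 8. 34. 48.]
20 75 [ 1. 32. 48.] [ 9. 34. 50.]
22 83 [ 1. 32. 50.] [ 8. 43. 52.]
24 109 [ 1. 32. 52.] [ 8. 44. 54.]
26 123 [ 1. 32. 54.] [ 8. 45. 56.]
28 125 [ 1. 32. 56.] [ 8. 46. 58.]
30 145 [ 1. 32. 58.] [ 8. 46. 60.]
```

Call:
move_arm(
  targets=[
    [[0,0,0,0,0,0.0025,0.066],[0,0,0,0,0,0.0025,0.05],[0,0,0,0,0,0.0025,0.05],[0,0,0,0,0,0.0025,0.05],[0,0,0,0,0,0.0025,0.05]],
  ],
  force=40,
)

```text
clock: 16.65
tool_pos: [500.0, -166.3, -30.5]
ee_rot: [[0.283, 0.959, 0.0], [0.959, -0.283, -0.0], [-0.0, 0.0, -1.0]]
wrist_force: [1.2, -0.1, -0.4]
opening: 58.6
gripper_force: 43.9
```

Call:
move_arm(
  targets=[
    [[0,0,0,0,0,-0.01,0.05],[0,0,0,0,0,-0.025,0.05],[0,0,0,0,0,-0.045,0.05],[0,0,0,0,0,-0.07,0.05],[0,0,0,0,0,-0.09,0.05]],
  ],
)

```text
clock: 17.27
tool_pos: [500.4, -166.5, 61.7]
ee_rot: [[0.283, 0.959, 0.002], [0.959, -0.283, -0.001], [-0.0, 0.002, -1.0]]
wrist_force: [-0.5, -0.5, -1.2]
opening: 58.6
gripper_force: 43.5
```

Run:
```python
from fit import *
s=env.get_state();p=np.array(s['tool_pos']);R=np.array(s['ee_rot']);print(s['clock'],p,s['wrist_force'],s['opening'],s['gripper_force'])
c=cam('wrist');m=colour(c,'ell_tile');P=pts(c,m);print('ell z',np.percentile(P[:,2],[2,25,50,75,98]).round(1))
Q=(P-p)@R;A=np.c_[Q[:,0],Q[:,1],np.ones(len(Q))];k=abs(Q[:,2]-np.median(Q[:,2]))<8;print('plane',np.linalg.lstsq(A[k],Q[k,2],rcond=None)[0])
z=np.median(P[:,2]);X=onplane(c,contour(m),z)[:,:2];r=fit(c,m,ELL,z,[*(p[:2]-5*R[:2,0]),73.5]);print(r);edges(c,m,ELL,z,r[0])
e=r[0];print('ell in tool',((np.r_[e[:2],z]-p)@R).round(1),'yaw rel tool',e[2]-np.degrees(np.arctan2(R[1,0],R[0,0])))
```

```text
17.275 [ 500.35592615 -166.51597276   61.66587648] [-0.47491542 -0.53391985 -1.20688374] 58.59170354057317 43.5090297460556
ell z [109.9 112.7 113.1 113.6 174.5]
plane [ 2.38282659e-03 -1.95177368e-03 -5.14603080e+01]
(array([ 498.09554617, -169.89523086,   72.74745407]), np.float64(0.9151174121976913), np.float64(14088.068745272909))
[0.7, 0.7, 0.5, 6.5, None, None]
ell in tool [ -3.9  -1.1 -51.5] yaw rel tool -0.8361225796271441
```

Run:
```python
from fit import *
go(61.5,51,62,0.1)
```

```text
world [612.7  45.9] delta rx ry rz dx dy dz [ 0.0063 -0.0027  1.3437  0.2359  0.0457  0.0023]
```

Call:
move_arm(
  targets=[
    [[0,0,0.16,0.04,0.008,-0.01,0.05],[0,0,0.33,0.09,0.017,-0.01,0.05],[0,0,0.5,0.14,0.027,-0.01,0.05],[0,0,0.67,0.19,0.037,-0.01,0.05],[0,0,0.85,0.236,0.046,-0.01,0.05]],
  ],
)

```text
clock: 17.95
tool_pos: [611.3, 48.8, 69.9]
ee_rot: [[0.91, 0.416, 0.0], [0.416, -0.91, -0.0], [0.0, 0.0, -1.0]]
wrist_force: [0.2, -0.5, -1.8]
opening: 58.7
gripper_force: 43.5
```

Call:
move_arm(
  targets=[
    [[0,0,0.16,0,0,0,0.05],[0,0,0.33,0,0,0,0.05],[0,0,0.494,0,0,0,0.05],[0,0,0.494,0,0,0,0.05],[0,0,0.494,0,0,0,0.05]],
  ],
)

```text
clock: 18.58
tool_pos: [610.7, 47.1, 69.6]
ee_rot: [[0.998, -0.057, 0.0], [-0.057, -0.998, -0.0], [0.0, 0.0, -1.0]]
wrist_force: [-0.1, -0.7, -1.6]
opening: 59.1
gripper_force: 43.6
```

Run:
```python
from fit import *
s=env.get_state();p=np.array(s['tool_pos']);R=np.array(s['ee_rot']);print(s['clock'],p,s['opening'])
go(61.5,51,-29.5,0.1)
```

```text
18.575 [610.67419511  47.06296737  69.63157702] 59.102002436652185
world [612.7  45.9] delta rx ry rz dx dy dz [ 0.     -0.0001  0.0022  0.0021  0.0011  0.0991]
```

Call:
move_arm(
  targets=[
    [[0,0,0.002,0.001,0.001,0.03,0.05],[0,0,0.002,0.001,0.001,0.06,0.05],[0,0,0.002,0.001,0.001,0.08,0.05],[0,0,0.002,0.001,0.001,0.092,0.05],[0,0,0.002,0.001,0.001,0.097,0.05]],
  ],
)

```text
clock: 19.2
tool_pos: [611.7, 46.0, -27.8]
ee_rot: [[0.998, -0.061, -0.0], [-0.061, -0.998, 0.0], [-0.0, 0.0, -1.0]]
wrist_force: [-0.2, 0.4, -1.0]
opening: 58.6
gripper_force: 43.5
```

Call:
move_arm(
  targets=[
    [[0,0,0,0,0,0.001,0.05],[0,0,0,0,0,0.002,0.05],[0,0,0,0,0,0.002,0.066],[0,0,0,0,0,0.002,0.08],[0,0,0,0,0,0.002,0.08]],
  ],
)

```text
clock: 19.82
tool_pos: [612.0, 46.0, -29.1]
ee_rot: [[0.998, -0.062, 0.001], [-0.062, -0.998, -0.0], [0.001, 0.0, -1.0]]
wrist_force: [-0.7, -0.7, -0.4]
opening: 80.0
gripper_force: 0.0
```

Call:
move_arm(
  targets=[
    [[0,0,0,0,0,-0.02,0.08],[0,0,0,0,0,-0.06,0.08],[0,0,0,-0.02,0,-0.12,0.06],[0,0,0,-0.03,0,-0.18,0.04],[0,0,0,-0.04,0,-0.22,0.04]],
  ],
)

```text
clock: 20.45
tool_pos: [572.8, 48.4, 196.0]
ee_rot: [[0.998, -0.062, 0.006], [-0.062, -0.998, -0.001], [0.006, 0.0, -1.0]]
wrist_force: [0.5, -0.0, -0.7]
opening: 40.0
gripper_force: 0.0
```

Run:
```python
from fit import *
s=env.get_state();print(s['clock'],s['tool_pos'],s['wrist_force'],s['opening'])
cam('wrist');c=cam('wrist');np.save('w8.npy',c,allow_pickle=True);roi=np.ones((400,640),bool)
o={'board':B}|measure(c,roi,['step_tile','ell_tile'],{'step_tile':[*b2w(B,(60,190)),-3.5],'ell_tile':[*b2w(B,(57,51)),-3.5]})
for n,p in(('step_tile',STEP),('ell_tile',ELL)):edges(c,colour(c,n),p,20.5,o[n])
inboard(o);overlay(c,o,'pics/ov8.png')
```

```text
20.45 [572.77460022  48.41180006 195.96780394] [ 0.48659207 -0.01329199 -0.74254415] 39.99648941675491
step_tile [621.75 184.6   -3.09] res 1.26
ell_tile [607.41  46.3   -3.71] res 0.31
[3.0, -1.6, 0.4, 0.4, 1.3, -0.2, 2.0, -0.2]
[0.4, 1.7, 0.3, -0.3, 0.5, 0.7]
step_tile in board [ 62.1 190. ] 0.41
ell_tile in board [56.2 51.1] -0.21
```

Run:
```python
from fit import *
go(48,-6,40,90)
```

```text
world [595.7 -10.2] delta rx ry rz dx dy dz [ 0.0108 -0.0095 -1.5711  0.0223  0.057   0.1591]
```

Call:
move_arm(
  targets=[
    [[0,0,-0.16,0.005,0.012,0.02,0.04],[0,0,-0.33,0.01,0.024,0.04,0.04],[0,0,-0.5,0.015,0.036,0.07,0.04],[0,0,-0.67,0.02,0.048,0.1,0.04],[0,0,-0.84,0.025,0.06,0.12,0.04]],
  ],
)

```text
clock: 21.18
tool_pos: [592.0, -13.1, 68.9]
ee_rot: [[0.708, 0.706, -0.002], [0.706, -0.708, 0.001], [-0.001, -0.002, -1.0]]
wrist_force: [-0.6, -0.7, 0.6]
opening: 40.3
gripper_force: 0.0
```

Call:
move_arm(
  targets=[
    [[0,0,-0.18,0,0,0.01,0.04],[0,0,-0.36,0,0,0.02,0.04],[0,0,-0.54,0,0,0.035,0.04],[0,0,-0.731,0,0,0.036,0.04],[0,0,-0.731,0,0,0.036,0.04]],
  ],
)

```text
clock: 21.8
tool_pos: [592.7, -12.9, 34.3]
ee_rot: [[0.063, 0.998, -0.001], [0.998, -0.063, 0.0], [0.0, -0.001, -1.0]]
wrist_force: [0.8, 0.1, -0.9]
opening: 40.2
gripper_force: 0.0
```

Run:
```python
from fit import *
print(env.get_state()['tool_pos'])
go(48,-6,-26,90)
```

```text
[592.67722755 -12.8769343   34.34894658]
world [595.7 -10.2] delta rx ry rz dx dy dz [-0.0006 -0.0001 -0.0024  0.0028  0.0029  0.0603]
```

Call:
move_arm(
  targets=[
    [[0,0,-0.002,0.001,0.002,0.02,0.04],[0,0,-0.002,0.002,0.002,0.04,0.04],[0,0,-0.002,0.002,0.002,0.055,0.04],[0,0,-0.002,0.002,0.002,0.06,0.04],[0,0,-0.002,0.002,0.002,0.06,0.04]],
  ],
)

```text
clock: 22.42
tool_pos: [595.0, -11.0, -25.9]
ee_rot: [[0.06, 0.998, -0.0], [0.998, -0.06, 0.0], [0.0, -0.0, -1.0]]
wrist_force: [0.2, 0.3, 0.8]
opening: 40.0
gripper_force: 0.0
```

Call:
move_arm(
  targets=[
    [[0,0,0,0.012,0,0,0.04],[0,0,0,0.024,0,0,0.04],[0,0,0,0.036,0,0,0.04],[0,0,0,0.046,0,0,0.04],[0,0,0,0.054,0,0,0.04]],
  ],
)

```text
clock: 23.05
tool_pos: [598.5, 43.6, -25.3]
ee_rot: [[0.059, 0.998, 0.0], [0.998, -0.059, -0.0], [-0.0, 0.0, -1.0]]
wrist_force: [0.4, -1.1, 0.8]
opening: 40.2
gripper_force: 0.7
```

Run:
```python
from fit import *
s=env.get_state();print(s['clock'],s['tool_pos'],s['wrist_force'],w2b(B,s['tool_pos'][:2]))
```

```text
23.05 [598.45371049  43.60859523 -25.34039712] [ 0.39643323 -1.1433527   0.81685754] [47.41837304 47.89274728]
```

Call:
move_arm(
  targets=[
    [[0,0,0,0.002,0,0,0.04],[0,0,0,0.003,0,0,0.04],[0,0,0,0.004,0,0,0.04],[0,0,0,0.0045,0,0,0.04],[0,0,0,0.005,0,0,0.04]],
  ],
)

```text
clock: 23.68
tool_pos: [598.6, 47.7, -25.5]
ee_rot: [[0.06, 0.998, -0.0], [0.998, -0.06, 0.0], [0.0, -0.0, -1.0]]
wrist_force: [-0.1, -1.7, 0.9]
opening: 39.8
gripper_force: 0.6
```

Call:
move_arm(
  targets=[
    [[0,0,0,0.0005,0,0,0.04],[0,0,0,0.001,0,0,0.04],[0,0,0,0.001,0,0,0.04],[0,0,0,0.0015,0,0,0.04],[0,0,0,0.0015,0,0,0.04]],
  ],
)

```text
clock: 24.3
tool_pos: [598.6, 49.4, -25.5]
ee_rot: [[0.06, 0.998, -0.0], [0.998, -0.06, 0.0], [0.0, -0.0, -1.0]]
wrist_force: [-0.4, -1.0, 0.5]
opening: 39.7
gripper_force: 0.5
```

Call:
move_arm(
  targets=[
    [[0,0,0,0.0005,0,0,0.04],[0,0,0,0.001,0,0,0.04],[0,0,0,0.0015,0,0,0.04],[0,0,0,0.002,0,0,0.04],[0,0,0,0.0025,0,0,0.04]],
  ],
)

```text
clock: 24.92
tool_pos: [598.7, 49.6, -25.4]
ee_rot: [[0.059, 0.998, -0.001], [0.998, -0.059, -0.003], [-0.003, -0.0, -1.0]]
wrist_force: [-1.5, -11.1, 1.6]
opening: 39.9
gripper_force: 5.4
```

Call:
move_arm(
  targets=[
    [[0,0,0,-0.015,0,0,0.04],[0,0,0.1,-0.015,0,-0.05,0.04],[0,0,0.28,0.01,-0.03,-0.06,0.04],[0,0,0.46,0.035,-0.06,-0.06,0.04],[0,0,0.64,0.055,-0.085,-0.06,0.04]],
  ],
)

```text
clock: 25.55
tool_pos: [516.1, 112.8, 34.5]
ee_rot: [[0.649, 0.761, -0.0], [0.761, -0.649, 0.001], [0.001, -0.001, -1.0]]
wrist_force: [0.4, 0.2, 0.8]
opening: 40.3
gripper_force: 0.0
```

Call:
move_arm(
  targets=[
    [[0,0,0.18,0,0,0,0.04],[0,0,0.36,0,0,0,0.04],[0,0,0.54,0,0,0,0.04],[0,0,0.72,0,0,0,0.04],[0,0,0.9,0,0,0,0.04]],
  ],
)

```text
clock: 26.18
tool_pos: [517.1, 112.0, 34.4]
ee_rot: [[0.999, -0.035, -0.0], [-0.035, -0.999, 0.001], [-0.0, -0.001, -1.0]]
wrist_force: [-0.4, 0.4, 0.4]
opening: 40.0
gripper_force: 0.0
```

Run:
```python
from fit import *
s=env.get_state();print(s['clock'],s['tool_pos'])
go(-38,106,-26,0)
c=cam('wrist');np.save('w9.npy',c,allow_pickle=True);roi=np.ones((400,640),bool)
o={'board':B}|measure(c,roi,['step_tile','ell_tile'],{'step_tile':[*b2w(B,(60,190)),-3.5],'ell_tile':[*b2w(B,(57,95)),-3.5]})
for n,p in(('step_tile',STEP),('ell_tile',ELL)):edges(c,colour(c,n),p,20.5,o[n])
inboard(o)
```

```text
26.175 [517.07648669 111.95642839  34.37557433]
world [516.7 106.8] delta rx ry rz dx dy dz [-0.0011  0.0003  0.0261 -0.0001  0.0052  0.0604]
step_tile [625.71 187.2   -2.21] res 4.45
ell_tile [609.43  89.94  -3.55] res 1.5
[-2.3, -5.5, None, None, -2.4, 3.6, 0.3, -6.9]
[0.5, None, 5.5, 1.3, -0.2, 9.6]
step_tile in board [ 65.9 192.9] 1.29
ell_tile in board [55.5 94.8] -0.05
```

Call:
move_arm(
  targets=[
    [[0,0,0.026,0,0.005,0.02,0.04],[0,0,0.026,0,0.005,0.04,0.04],[0,0,0.026,0,0.005,0.055,0.04],[0,0,0.026,0,0.005,0.06,0.04],[0,0,0.026,0.004,0.005,0.06,0.04]],
  ],
)

```text
clock: 26.85
tool_pos: [521.0, 106.8, -25.6]
ee_rot: [[0.999, -0.054, -0.0], [-0.054, -0.999, 0.0], [-0.001, -0.0, -1.0]]
wrist_force: [-0.4, -0.2, 0.5]
opening: 39.9
gripper_force: 0.0
```

Call:
move_arm(
  targets=[
    [[0,0,0,0.006,0,0,0.04],[0,0,0,0.01,0,0,0.04],[0,0,0,0.013,0,0,0.04],[0,0,0,0.015,0,0,0.04],[0,0,0,0.016,0,0,0.04]],
  ],
)

```text
clock: 27.48
tool_pos: [536.9, 105.8, -25.6]
ee_rot: [[0.999, -0.055, -0.001], [-0.055, -0.999, 0.0], [-0.001, 0.0, -1.0]]
wrist_force: [-1.8, -1.0, 2.3]
opening: 40.0
gripper_force: 0.8
```

Run:
```python
from fit import *
s=env.get_state();print(s['clock'],s['tool_pos'],s['wrist_force'],w2b(B,s['tool_pos'][:2]))
```

```text
27.475 [536.87272609 105.8240175  -25.55937604] [-1.76705844 -1.00088334  2.30131201] [-17.84591108 106.23269609]
```

Call:
move_arm(
  targets=[
    [[0,0,0.004,0.001,0,0,0.04],[0,0,0.004,0.0015,0,0,0.04],[0,0,0.004,0.002,0,0,0.04],[0,0,0.004,0.0025,0,0,0.04],[0,0,0.004,0.003,0,0,0.04]],
  ],
)

```text
clock: 28.1
tool_pos: [540.1, 105.6, -25.5]
ee_rot: [[0.998, -0.059, 0.0], [-0.059, -0.998, 0.0], [0.0, -0.0, -1.0]]
wrist_force: [-1.4, -1.0, -0.8]
opening: 40.3
gripper_force: 0.3
```

Call:
move_arm(
  targets=[
    [[0,0,0,0.0005,0,0,0.04],[0,0,0,0.001,0,0,0.04],[0,0,0,0.001,0,0,0.04],[0,0,0,0.0015,0,0,0.04],[0,0,0,0.0015,0,0,0.04]],
  ],
)

```text
clock: 28.72
tool_pos: [540.2, 105.7, -25.7]
ee_rot: [[0.998, -0.059, -0.003], [-0.059, -0.998, 0.0], [-0.003, 0.0, -1.0]]
wrist_force: [-6.0, -0.9, 4.6]
opening: 40.2
gripper_force: 3.3
```

Call:
move_arm(
  targets=[
    [[0,0,0,-0.015,0,0,0.04],[0,0,0,-0.015,0,-0.05,0.04],[0,0,0,0.0,0,-0.1,0.04],[0,0,0,0.02,0,-0.16,0.02],[0,0,0,0.04,0,-0.22,0.0]],
  ],
)

```text
clock: 29.35
tool_pos: [582.2, 103.1, 195.4]
ee_rot: [[0.998, -0.059, 0.002], [-0.059, -0.998, -0.0], [0.002, -0.0, -1.0]]
wrist_force: [0.9, 1.0, -0.5]
opening: 4.3
gripper_force: 0.0
```

Call:
move_arm(
  targets=[
    [[0,0,0,0,0,0,0.0],[0,0,0,0,0,0,0.0],[0,0,0,0,0,0,0.0],[0,0,0,0,0,0,0.0],[0,0,0,0,0,0,0.0]],
  ],
)

```text
clock: 29.98
tool_pos: [580.6, 103.3, 192.3]
ee_rot: [[0.998, -0.059, -0.001], [-0.059, -0.998, 0.0], [-0.001, 0.0, -1.0]]
wrist_force: [0.7, -0.8, 0.6]
opening: 0.1
gripper_force: 0.0
```

Run:
```python
from fit import *
s=env.get_state();print(s['clock'],s['tool_pos'])
c=cam('wrist');np.save('w10.npy',c,allow_pickle=True);roi=np.ones((400,640),bool)
o={'board':B}|measure(c,roi,['step_tile','ell_tile'],{'step_tile':[*b2w(B,(60,190)),-3.5],'ell_tile':[*b2w(B,(60,95)),-3.5]})
for n,p in(('step_tile',STEP),('ell_tile',ELL)):edges(c,colour(c,n),p,20.5,o[n])
inboard(o)
e=c['pixels'][...,::-1];cv2.imwrite('pics/w10.png',cv2.resize(e[:270,60:460],(800,540)))
for q in('oxide_tin','grey_bottle'):pass
```

```text
29.975 [580.56193666 103.30449948 192.28782561]
step_tile [620.69 185.31  -3.5 ] res 1.05
ell_tile [615.93  90.24  -3.72] res 0.87
[2.0, -0.6, 0.1, 0.4, 0.4, 0.7, 2.3, -0.7]
[-0.3, -0.4, 0.2, -0.1, -0.7, -0.4]
step_tile in board [ 61.  190.7] 0.0
ell_tile in board [62.  95.5] -0.22
```

View pics/w10.png

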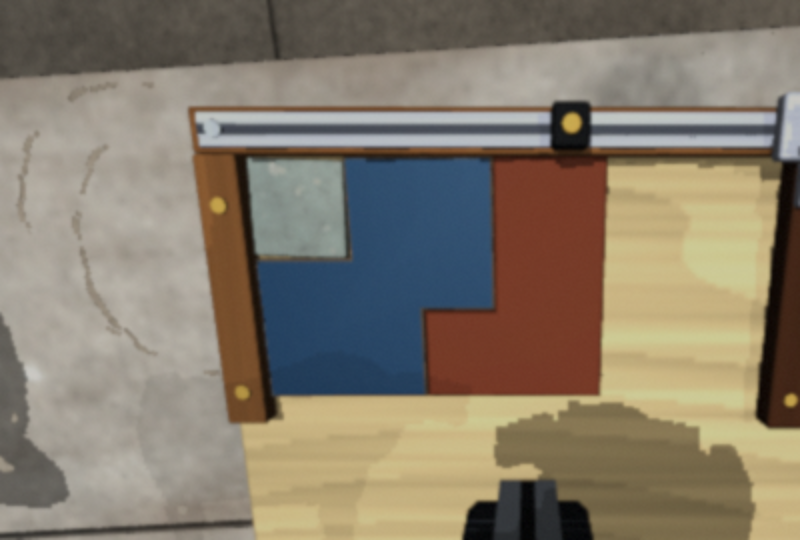

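The panel is closed and square: no visible gaps between tiles, and the front edges are flush. Next is the fence.

Run:
```python
from fit import *
go(50,-95,60,0)
```

```text
world [592.3 -99.2] delta rx ry rz dx dy dz [0.     0.0009 0.0023 0.0236 0.2014 0.1325]
```

Call:
move_arm(
  targets=[
    [[0,0,0.002,0.005,0.05,0.0,0.0],[0,0,0.002,0.01,0.1,0.0,0.0],[0,0,0.002,0.015,0.15,0.02,0.0],[0,0,0.002,0.02,0.19,0.06,0.0],[0,0,0.002,0.024,0.201,0.11,0.0]],
  ],
)

```text
clock: 30.65
tool_pos: [594.3, -102.0, 83.3]
ee_rot: [[0.998, -0.064, 0.003], [-0.064, -0.998, -0.002], [0.004, 0.002, -1.0]]
wrist_force: [-0.0, 0.0, 0.4]
opening: -0.3
gripper_force: 0.0
```

Call:
move_arm(
  targets=[
    [[0,0,0,0,0,0.02,0.0],[0,0,0,0,0,0.05,0.0],[0,0,0,0,0,0.08,0.0],[0,0,0,0,0,0.1,0.0],[0,0,0,0,0,0.1,0.0]],
  ],
)

```text
clock: 31.28
tool_pos: [592.3, -97.9, -17.9]
ee_rot: [[0.998, -0.06, -0.002], [-0.06, -0.998, 0.001], [-0.002, -0.001, -1.0]]
wrist_force: [0.8, -0.2, -0.2]
opening: -0.3
gripper_force: 0.0
```

Run:
```python
from fit import *
s=env.get_state();p=np.array(s['tool_pos']);R=np.array(s['ee_rot']);print(s['clock'],p,s['wrist_force'],w2b(B,p[:2]))
c=cam('wrist');P=pts(c);Q=(P-p)@R
k=(abs(Q[:,0])<13)&(abs(Q[:,1])<22)&(P[:,2]<60)
for z in range(8,60,3):
    q=Q[k&(P[:,2]>=z)&(P[:,2]<z+3)]
    if len(q):print(z,len(q),np.percentile(q,3,axis=0).round(),np.percentile(q,97,axis=0).round())
```

```text
31.275 [592.32266611 -97.87280332 -17.86588621] [ 0.78104697 -0.17169651 -0.21769609] [ 49.93599704 -93.69905125]
8 17 [-11. -20. -29.] [ 12.  17. -28.]
11 2242 [-11. -21. -31.] [ 13.  21. -29.]
14 13 [ -4. -18. -32.] [ 12.  18. -32.]
23 36 [ 10.  -7. -44.] [ 11.   6. -42.]
26 107 [  6. -11. -47.] [ 11.  10. -44.]
29 162 [  6. -13. -50.] [ 11.  12. -47.]
32 175 [  6. -13. -53.] [ 11.  13. -50.]
35 180 [  6. -13. -56.] [ 11.  12. -53.]
38 207 [  6. -13. -59.] [ 11.  13. -56.]
41 198 [  6. -13. -62.] [ 11.  12. -59.]
44 222 [  6. -13. -65.] [ 11.  12. -62.]
47 235 [  6. -13. -68.] [ 11.  13. -65.]
50 167 [  6. -13. -71.] [ 11.  12. -68.]
53 138 [ 10.  -7. -74.] [ 11.   6. -71.]
56 561 [-10.  -5. -77.] [ 11.   4. -74.]
59 41 [ -3. -11. -78.] [ 11.  10. -77.]
```

Call:
move_arm(
  targets=[
    [[0,0,0,0,0,0.006,0.0],[0,0,0,0,-0.015,0.006,0.0],[0,0,0,0,-0.035,0.006,0.0],[0,0,0,0,-0.055,0.006,0.0],[0,0,0,0,-0.075,0.006,0.0]],
  ],
)

```text
clock: 31.95
tool_pos: [598.3, -22.8, -22.3]
ee_rot: [[0.998, -0.06, 0.001], [-0.06, -0.998, -0.001], [0.001, 0.001, -1.0]]
wrist_force: [0.1, -4.0, 1.7]
opening: -0.1
gripper_force: 2.2
```

Call:
move_arm(
  targets=[
    [[0,0,0,0,-0.015,0,0.0],[0,0,0,0,-0.027,0,0.0],[0,0,0,0,-0.035,0,0.0],[0,0,0,0,-0.04,0,0.0],[0,0,0,0,-0.043,0,0.0]],
  ],
)

```text
clock: 32.58
tool_pos: [600.5, 19.0, -22.9]
ee_rot: [[0.998, -0.061, 0.0], [-0.061, -0.998, -0.0], [0.0, -0.0, -1.0]]
wrist_force: [0.4, -3.9, 2.1]
opening: -0.3
gripper_force: 1.6
```

Run:
```python
from fit import *
s=env.get_state();p=np.array(s['tool_pos']);print(s['clock'],p,s['wrist_force'],w2b(B,p[:2]))
```

```text
32.575 [600.50102421  19.00382147 -22.89916205] [ 0.35175935 -3.90189192  2.14562485] [50.96395361 23.45885189]
```

Call:
move_arm(
  targets=[
    [[0,0,0,0,-0.001,0,0.0],[0,0,0,0,-0.002,0,0.0],[0,0,0,0,-0.003,0,0.0],[0,0,0,0,-0.004,0,0.0],[0,0,0,0,-0.005,0,0.0]],
  ],
)

```text
clock: 33.2
tool_pos: [600.7, 22.8, -22.9]
ee_rot: [[0.998, -0.06, -0.0], [-0.06, -0.998, -0.002], [0.0, 0.002, -1.0]]
wrist_force: [1.0, -9.1, 2.3]
opening: 0.1
gripper_force: 4.7
```

Call:
move_arm(
  targets=[
    [[0,0,0,0,-0.0005,0,0.0],[0,0,0,0,-0.001,0,0.0],[0,0,0,0,-0.0015,0,0.0],[0,0,0,0,-0.002,0,0.0],[0,0,0,0,-0.002,0,0.0]],
  ],
)

```text
clock: 33.83
tool_pos: [600.7, 22.7, -22.8]
ee_rot: [[0.998, -0.06, -0.001], [-0.06, -0.998, -0.005], [-0.0, 0.005, -1.0]]
wrist_force: [-0.7, -13.9, 1.9]
opening: 0.2
gripper_force: 7.1
```

Call:
move_arm(
  targets=[
    [[0,0,0,0,0.01,0,0.0],[0,0,0,0,0.02,-0.01,0.0],[0,0,0,0,0.02,-0.07,0.0],[0,0,0,0,0.02,-0.13,0.0],[0,0,0,0,0.0,-0.19,0.0]],
  ],
)

```text
clock: 34.45
tool_pos: [600.3, 25.3, 168.7]
ee_rot: [[0.998, -0.062, -0.0], [-0.062, -0.998, 0.001], [-0.0, -0.001, -1.0]]
wrist_force: [1.8, 0.3, -0.1]
opening: -0.3
gripper_force: 0.0
```

Call:
move_arm(
  targets=[
    [[0,0,0,-0.01,-0.03,-0.03,0.0],[0,0,0,-0.02,-0.06,-0.03,0.0],[0,0,0,-0.02,-0.06,-0.03,0.0],[0,0,0,-0.02,-0.06,-0.03,0.0],[0,0,0,-0.02,-0.06,-0.03,0.0]],
  ],
)

```text
clock: 35.08
tool_pos: [584.4, 85.9, 195.9]
ee_rot: [[0.998, -0.062, -0.001], [-0.062, -0.998, -0.0], [-0.001, 0.0, -1.0]]
wrist_force: [-0.7, 0.4, 1.7]
opening: -0.2
gripper_force: 0.0
```

Run:
```python
from fit import *
s=env.get_state();print(s['clock'],s['tool_pos'])
c=cam('wrist');roi=np.ones((400,640),bool)
o={'board':B}|measure(c,roi,['step_tile','ell_tile'],{'step_tile':[*b2w(B,(60,190)),-3.5],'ell_tile':[*b2w(B,(60,95)),-3.5]})
inboard(o)
for n in('step_tile','ell_tile'):print(np.percentile(pts(c,cv2.erode(colour(c,n).astype(np.uint8),np.ones((7,7)))>0)[:,2],[3,50,97]))
e=c['pixels'][...,::-1];cv2.imwrite('pics/w11.png',cv2.resize(e[:270,60:460],(800,540)))
```

```text
35.075 [584.35309537  85.94253545 195.93342837]
step_tile [620.91 185.42  -3.49] res 1.33
ell_tile [615.68  89.88  -3.93] res 2.28
step_tile in board [ 61.2 190.8] 0.01
ell_tile in board [61.8 95.1] -0.43
[19.39829931 20.81621727 22.29793307]
[19.36123042 20.85923645 22.29307151]
```

View pics/w11.png

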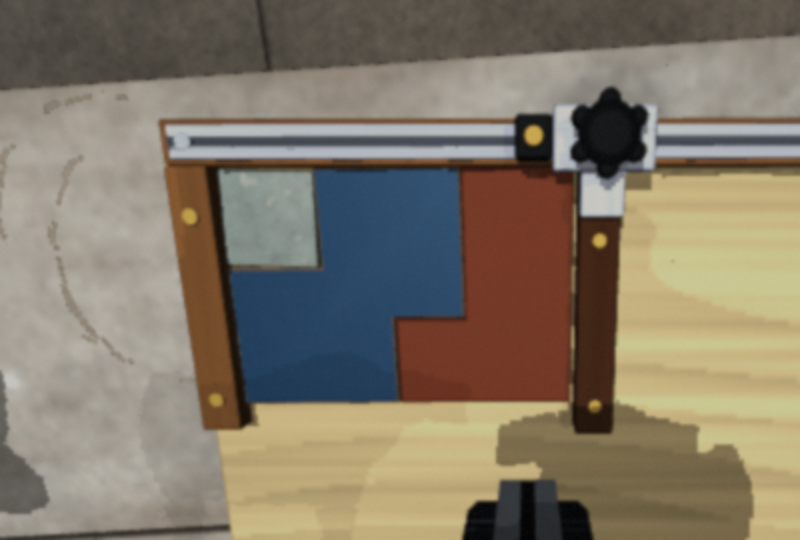

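The fence carriage is against the black stop (535,135). The three tiles lie flat as a closed rectangle between the rails and the fence, so I'm handing in.

```bash
python3 -c "
from workcell import env
print(env.job_done())"
```

```text
the job is handed in; nothing more can be done
None
```

The panel is made up and handed in at about 35 s: all three tiles lie flat as one closed rectangle against the back and left rails, the fence is home against its stop, and the arm stayed clear of the tin, bottle and bowl, though I took no last picture of them.

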